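# Load the cup warmer, slide its tray home and switch it on

### The arm

A 6-joint arm with a two-finger parallel gripper is mounted at the origin on a cart in front of the work surface, level with it; the furniture and walls round the work are solid. World frame = base frame: x ahead of the robot, y to its left, z up, the work surface at z = 0. Lengths are in m, angles in rad, forces in N, time in s.
With the tool pointing down it reaches from about 0.275 to 0.725 m from the base axis. Payload 15.9 kg.
Tool frame: the origin (TCP) lies midway between the tips of the shut fingers; the grasp point (between the pads) lies env.grip_depth behind it (env.grip_depth is the distance from the TCP to the grasp point, in m); z points along the fingers, y is the line along which they close (so a half turn about z gives the same grasp; the last joint's range is limited). The gripper opens to 85 mm and grips with 20 to 120 N. Pads are 22 mm wide; open, the fingers measure 114 mm over their backs; the gripper's body (76 mm by 85 mm) begins 54 mm behind the grasp point. The pads swing forward as they close: fully open they stand 13 mm farther back than shut.
Start: joints at [1.168, 0.213, -0.034, 1.323, 0, 1.571], TCP at [0.196, 0.46, 0.231] pointing down, gripper open.
Joint ranges: [-2.98, 2.98], [-0.74, 1.72], [-1.14, 1.35], [-2.1, 2.04], [-1.57, 1.44], [-3.14, 3.14]. Speed limits (rad/s): [1.89, 1.89, 2.39, 2.57, 3.14, 3.14].

### API

Orientations are given as a rotation vector (axis times angle).
In Python, from workcell import env, get_image, observe gives the robot as it stands (env), with the cameras as plain functions and the readings as plain functions.
- The arm moves only by the shell command python3 steer.py, which reads ROWS from standard input. ROWS is a JSON list of rows, 1 to 10 of them, each written [[dx, dy, dz], [rx, ry, rz], opening]: dx, dy, dz in m, then a rotation vector rx, ry, rz in rad, then the finger opening in m; each row shifts and turns the commanded pose from where the row before left it, along the tool's axes as they then stand; what a row does not reach is not made up. A row lasts 1/12 s, in which the tool goes at most 0.0417 m and 0.125 rad, less where a joint would pass 70% of its speed; a pose out of reach is approached as far as the arm can. The fingers move at their own pace and stop on an object; the grip force is fixed at half the most. Time passes only in rows, so rows that do not move let the fingers close. It prints the time, the measured TCP pose, the force, the opening and the grip force at its end. Input that does not fit is refused with a message, and nothing moves.
- observe(): the state, without advancing time (a new reading comes with each control period).
- get_image(name): name is "scene" or "top"; returns a dict with "pixels" (480x640x3 uint8, red, green, blue), "fovy" (degrees; the focal length in pixels is half the picture's height over the tangent of half this angle, whatever the lens; pixels are square), "cx", "cy" (the principal point, pixels), "dist_coeffs" ([k1, k2, p1, p2, k3] as OpenCV has them; the pictures are not rectified), "view" (4x4, takes a point from world to camera coordinates). Camera axes: x right, y down, z forward; pixel columns grow to the right and rows downward; lengths in m; the calibration is good to about 2 mm. A picture is of the moment at which its call begins. There is no depth.
- env.sign_off(): hands the job in; it is judged then, once.
The state is a dict: "clock": time; "qpos": joint angles; "qd": joint speeds; "effort": joint torques, N m; "eef_pos": TCP position; "tool_rot": TCP orientation; "ft_force": force on the tool from outside, world axes, zero at the start; "wrist_torque": the same for the moment, N m; "gripper_width": finger opening in m; "gripper_force": force on a finger pad.
Only numpy, scipy, OpenCV 4.12 (cv2) and the standard library are available. Lean on these libraries where they do the work, as an engineer would, in place of code of your own. Each camera call takes 0.05 s, during which the arm holds its last target. There are 200 camera calls.

### The job

Get the espresso cups warm for service: stand every small handleless cup mouth up in the warmer's tray, slide the tray into the warmer until its front panel is fully home against the housing, and only then flip the toggle switch on top over to the back, so that it is on. Leave the other things on the counter where they are.

Things in the scene. Friction and masses are not known exactly. Their poses are not given: they have to be found in the camera images.
- warmer: cup warmer, fixed: a steel box 200 mm deep (x), 188 wide (y), 130 high, on the right, its open front turned to the left. Origin on the worktop under the box's middle; x points from the front into the bay, z up
- bay_mouth (a point): middle of the bay's mouth, on the worktop, 100 mm in front (-x) of the warmer's origin, in line with the front edges of the side walls, which are rounded to 8 mm radius. The bay is 154 mm wide, 86 mm high and runs 190 mm back from here to a wall; it has no floor of its own: the tray slides on the worktop
- tray: loose steel tray, about 0.3 kg. Origin on its underside, at the point that lies under the warmer's origin when fully home; x points to the rear end that goes in first. Body 150 mm wide (2 mm play each side in the bay), from x = -100 to 84 mm. A front panel 182 mm wide, 8 thick, 53 high at x = -108 to -100 mm rests against the warmer's front edges when home
- tray_floor (a point): middle of the tray's inner floor, 4 mm above its underside and 10 mm in front (-x) of its origin; inside, the floor is 180 mm long (x) and 142 mm wide (y), with a rim 4 mm thick that stands 16 mm above the worktop at the sides and rear
- tray_grip (a point): grip point of the tray's handle, a straight black bar that sticks out along -x of the tray from the front panel: 16 mm wide, 18 mm high (31 to 49 mm above the worktop), 88 mm long; this point is 165 mm in front of the tray's origin, 40 mm above its underside, 57 mm in front of the panel
- cup_1: small white handleless espresso cup standing mouth up: 42 mm high, 54 mm across the rim, 50 mm near the foot, wall 4 mm, 0.09 kg; origin at the middle of its underside, z up. Three to five of these cups are present in a run, the rest are absent
- cup_2: small white handleless espresso cup standing mouth up: 42 mm high, 54 mm across the rim, 50 mm near the foot, wall 4 mm, 0.09 kg; origin at the middle of its underside, z up. Three to five of these cups are present in a run, the rest are absent
- cup_3: small white handleless espresso cup standing mouth up: 42 mm high, 54 mm across the rim, 50 mm near the foot, wall 4 mm, 0.09 kg; origin at the middle of its underside, z up. Three to five of these cups are present in a run, the rest are absent
- cup_4: small white handleless espresso cup standing mouth up: 42 mm high, 54 mm across the rim, 50 mm near the foot, wall 4 mm, 0.09 kg; origin at the middle of its underside, z up. Three to five of these cups are present in a run, the rest are absent
- cup_5: small white handleless espresso cup standing mouth up: 42 mm high, 54 mm across the rim, 50 mm near the foot, wall 4 mm, 0.09 kg; origin at the middle of its underside, z up. Three to five of these cups are present in a run, the rest are absent
- switch (a joint): metal bat of the toggle switch on top of the warmer. -0.38 rad: leans to the warmer's front, off (so it starts); 0: upright; +0.38: leans to the warmer's back, on. A spring inside throws it to the nearer end from its centre; about 2 N at its tip takes it over
- switch_tip (a point): near the top of the bat, 36 mm above its pivot, which lies 136 mm above the worktop and, in the warmer's frame, at x = 0, y = -55 mm (the side nearer the robot); the bat is 38 mm long from the pivot, 11 mm thick at the top, and swings in the warmer's x-z plane above the flat top at 130 mm (switch plate 132 mm, bush 139 mm)
- grinder: bystander: tall black coffee grinder behind the handle of the tray, fixed; origin under its middle on the worktop, front towards -x; 186 mm wide, 776 high. Its head and spouts overhang to 75 mm in front of the origin from 146 mm up, and an 18 mm high dish reaches to 178 mm in front: keep the arm on the robot's side of it
- sugar_shaker: bystander: sugar shaker 44 mm across, 90 mm high, standing among the cups; origin at the middle of its underside
- tamper: bystander: coffee tamper 58 mm across, 86 mm high, behind; origin at the middle of its underside
- marker: bystander: marker pen 128 mm long, lying behind; origin at its middle, on its underside
- teaspoon_a: bystander: teaspoon 130 mm long lying at the front left; origin at its middle, on its underside

How it is judged:
On the way, in this order (a step that is already met when the one before it is completed fails the run):
1. every handleless cup stands upright in the tray, let go (x of cup_1 in the frame of tray between -0.095 and 0.075 m and y of cup_1 in the frame of tray between -0.065 and 0.065 m and z of cup_1 in the frame of tray between 0 and 0.012 m and angle between each of cup_1, cup_2, cup_3, cup_4, cup_5's own z axis and vertical below 0.15 rad and x of cup_2 in the frame of tray between -0.095 and 0.075 m and y of cup_2 in the frame of tray between -0.065 and 0.065 m and z of cup_2 in the frame of tray between 0 and 0.012 m and x of cup_3 in the frame of tray between -0.095 and 0.075 m and y of cup_3 in the frame of tray between -0.065 and 0.065 m and z of cup_3 in the frame of tray between 0 and 0.012 m and x of cup_4 in the frame of tray between -0.095 and 0.075 m and y of cup_4 in the frame of tray between -0.065 and 0.065 m and z of cup_4 in the frame of tray between 0 and 0.012 m and x of cup_5 in the frame of tray between -0.095 and 0.075 m and y of cup_5 in the frame of tray between -0.065 and 0.065 m and z of cup_5 in the frame of tray between 0 and 0.012 m and contact force between the fingers and cup_1 below 0.2 N and contact force between the fingers and cup_2 below 0.2 N and contact force between the fingers and cup_3 below 0.2 N and contact force between the fingers and cup_4 below 0.2 N and contact force between the fingers and cup_5 below 0.2 N), for 0.2 s.
2. the tray is fully home in the warmer (x of tray in the frame of warmer between -0.005 and 0.005 m and y of tray in the frame of warmer between -0.006 and 0.006 m and z of tray in the frame of warmer below 0.006 m and angle between the x axis of tray and the x axis of warmer, either way round below 0.04 rad), for 0.2 s.
3. the toggle switch is thrown to the back (on) (value of joint switch above 0.3 rad), for 0.2 s.
At the end, for the whole second after the job is handed in: the tray is fully home in the warmer (within 5 mm, square to it), every handleless cup stands upright (within about 9 degrees) on the tray's floor, all at rest, and the switch is on (beyond 0.3 rad) (all of step 2 and x of cup_1 in the frame of tray between -0.095 and 0.075 m and y of cup_1 in the frame of tray between -0.065 and 0.065 m and z of cup_1 in the frame of tray between 0 and 0.012 m and angle between each of cup_1, cup_2, cup_3, cup_4, cup_5's own z axis and vertical below 0.15 rad and x of cup_2 in the frame of tray between -0.095 and 0.075 m and y of cup_2 in the frame of tray between -0.065 and 0.065 m and z of cup_2 in the frame of tray between 0 and 0.012 m and x of cup_3 in the frame of tray between -0.095 and 0.075 m and y of cup_3 in the frame of tray between -0.065 and 0.065 m and z of cup_3 in the frame of tray between 0 and 0.012 m and x of cup_4 in the frame of tray between -0.095 and 0.075 m and y of cup_4 in the frame of tray between -0.065 and 0.065 m and z of cup_4 in the frame of tray between 0 and 0.012 m and x of cup_5 in the frame of tray between -0.095 and 0.075 m and y of cup_5 in the frame of tray between -0.065 and 0.065 m and z of cup_5 in the frame of tray between 0 and 0.012 m and value of joint switch above 0.3 rad and linear speed of tray below 0.02 m/s and linear speed of each of cup_1, cup_2, cup_3, cup_4, cup_5 below 0.03 m/s); the robot touches nothing.
It fails at once if a bystander (sugar shaker, tamper, marker, teaspoon) is moved by more than 3 cm (distance of any of sugar_shaker, tamper, marker, teaspoon_a from where it was at the start of the episode above 0.03 m).
Of cup_1, cup_2, cup_3, cup_4, cup_5 only 3 to 5 are there at a start; the rules pass over those that are not, and their reading is None.
At some moment in a run one of cup_1, cup_2, cup_3, cup_4, cup_5, tray may be knocked a few centimetres aside while the robot is not near it.
Once in a run the grip may slacken for a moment while it holds something.
It also fails if it takes over 210 s, if anything falls off the work surface, if the arm or the gripper's body presses on something with over 40 N, if the wrist force passes 120 N, or if a joint passes its speed limit or range.

## Working session

There is one attempt and no reset: what is moved stays moved. The work goes in short steps, Python scripts to look and compute and a shell command to move; the robot and the scene stay as the last step left them, time stands still between calls to the robot, and variables do not carry over. Pictures are saved under pics/ and viewed, at most 14 in all, crops included, and the job is handed in when it is done.

```bash
ls; mkdir -p pics
cat > h.py <<'E'
import numpy as np, cv2
from workcell import env, get_image, observe
def cam(n):
    im=get_image(n); p=im["pixels"]; f=p.shape[0]/2/np.tan(np.radians(im["fovy"])/2)
    K=np.array([[f,0,im["cx"]],[0,f,im["cy"]],[0,0,1]]); return p.copy(),K,np.array(im["dist_coeffs"],float),np.array(im["view"])
def ray(c,uv):
    _,K,d,V=c; q=cv2.undistortPoints(np.array(uv,float).reshape(-1,1,2),K,d).reshape(-1,2)
    D=np.c_[q,np.ones(len(q))]@V[:3,:3]; o=-V[:3,:3].T@V[:3,3]; return o,D
def onz(c,uv,z):
    o,D=ray(c,uv); return o+D*((z-o[2])/D[:,2:3])
def proj(c,P):
    _,K,d,V=c; return cv2.projectPoints(np.array(P,float).reshape(-1,3),cv2.Rodrigues(V[:3,:3])[0],V[:3,3],K,d)[0].reshape(-1,2)
def tri(c1,u1,c2,u2):
    o1,D1=ray(c1,u1);o2,D2=ray(c2,u2);a=D1[0]/np.linalg.norm(D1[0]);b=D2[0]/np.linalg.norm(D2[0])
    t=np.linalg.lstsq(np.c_[a,-b],o2-o1,rcond=None)[0];p,q=o1+t[0]*a,o2+t[1]*b;return (p+q)/2,np.linalg.norm(p-q)
def save(c,n): cv2.imwrite("pics/"+n,c[0][:,:,::-1])
E
python3 - <<'E'
from h import *
for n in("top","scene"):
    c=cam(n);save(c,n+"0.png");print(n,c[1].round(1).tolist(),c[2],(-c[3][:3,:3].T@c[3][:3,3]).round(3))
o=observe();print(o,env.grip_depth)
E
```

```text
pics
steer.py
workcell.py
top [[610.6, 0.0, 323.0], [0.0, 610.6, 230.6], [0.0, 0.0, 1.0]] [-0.11563423  0.          0.          0.          0.        ] [0.373 0.085 1.822]
scene [[435.5, 0.0, 321.0], [0.0, 435.5, 241.3], [0.0, 0.0, 1.0]] [-0.06765433  0.          0.          0.          0.        ] [-0.044  0.886  0.647]
{'clock': 0.1, 'qpos': array([ 1.16802570e+00,  2.13336455e-01, -3.49752498e-02,  1.32348821e+00,
        1.22757237e-05,  1.57081107e+00]), 'qd': array([ 1.62612441e-04, -1.58994486e-03,  7.10095051e-04,  1.97124932e-03,
        3.29787645e-04,  4.40047651e-05]), 'effort': array([ 1.87290439e-03, -6.87246680e+01,  4.87808311e+01,  1.20318125e-02,
        2.36516871e-04, -1.29229696e-05]), 'eef_pos': array([0.19586518, 0.45971937, 0.23085927]), 'tool_rot': array([-6.28382908e-01, -3.07788891e+00,  1.54061573e-03]), 'ft_force': array([ 0.40191775,  0.51913147, -0.01740578]), 'wrist_torque': array([ 0.01106013, -0.02731998, -0.02056144]), 'gripper_force': 0.0, 'gripper_width': 0.08571119583357073} 0.0187
```

View pics/top0.png

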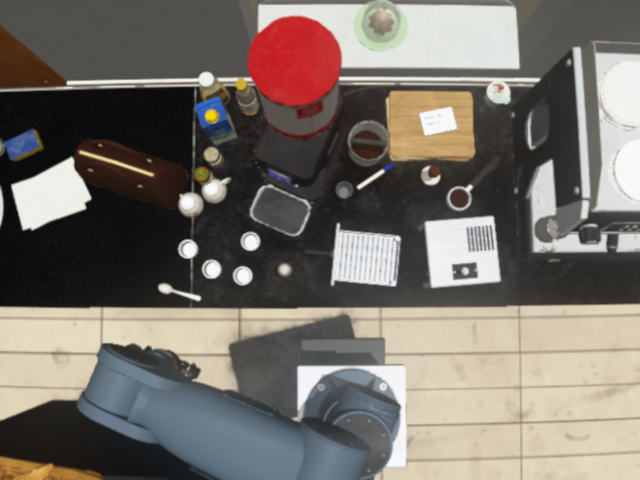

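View pics/scene0.png

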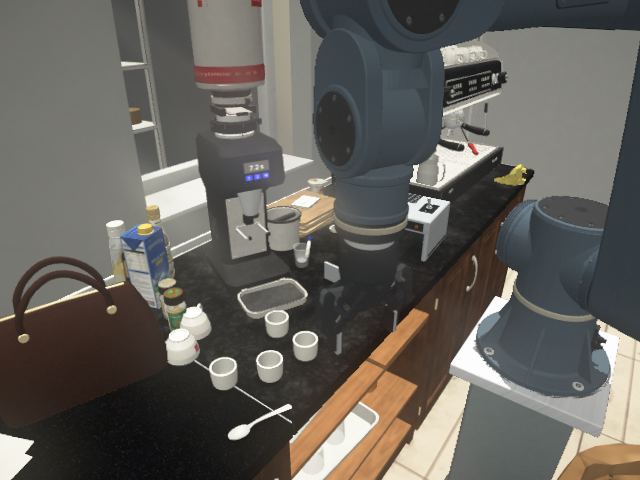

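The top view shows 4 handleless cups at about (188,249), (212,269), (243,275) and (250,241). The shaker is at (284,269), the tray at (366,258) with its handle at (318,253), and the warmer at (463,252). The scene view shows the same 4 cups at (277,323), (305,345), (270,366) and (224,373). The two cups with handles near the jars stay where they are.

```bash
cat > m.py <<'E'
from h import *
def blobs(c,box,thr,amin,amax):
    x0,y0,x1,y1=box; g=c[0][y0:y1,x0:x1].astype(int); m=((g.min(2)>thr)).astype(np.uint8)
    cs,_=cv2.findContours(m,cv2.RETR_EXTERNAL,cv2.CHAIN_APPROX_NONE); r=[]
    for k in cs:
        a=cv2.contourArea(k)
        if amin<a<amax and len(k)>5:
            (u,v),(p,q),_=cv2.fitEllipse(k); r.append((u+x0,v+y0,p,q,a))
    return r
E
python3 - <<'E'
from m import *
t=cam("top");s=cam("scene")
for b in blobs(t,(170,225,300,290),120,60,900):
    P=onz(t,b[:2],.042)[0]; print(np.round(b,1),P.round(4),"scene rim px",proj(s,P).round(1))
for b in blobs(s,(200,300,330,400),130,100,3000): print("S",np.round(b,1))
crop=t[0][205:305,270:510];cv2.imwrite("pics/c1.png",cv2.resize(crop[:,:,::-1],None,fx=3.3,fy=3.3,interpolation=cv2.INTER_CUBIC))
crop=s[0][300:400,190:330];cv2.imwrite("pics/c2.png",cv2.resize(crop[:,:,::-1],None,fx=5,fy=5,interpolation=cv2.INTER_CUBIC))
E
```

```text
[242.3 275.3  18.6  19.  276.5] [0.4168 0.3183 0.042 ] scene rim px [[304.8 337.9]]
[284.  268.9  10.3  10.7  84.5] [0.4347 0.1966 0.042 ] scene rim px [[330.9 307.9]]
[211.1 268.9  18.5  18.7 270.5] [0.4356 0.4101 0.042 ] scene rim px [[269.1 358. ]]
[187.7 249.2  18.3  21.  277. ] [0.4938 0.4799 0.042 ] scene rim px [[223.3 365.2]]
[250.  241.   18.4  18.5 266.5] [0.5169 0.2963 0.042 ] scene rim px [[276.4 315.9]]
S [228.1 375.7  28.6  56.5 712. ]
S [269.3 365.1  26.2  32.9 665. ]
S [304.9 344.7  24.6  30.6 580. ]
S [204.  325.1  10.   32.  194. ]
S [271.  307.4  44.   60.3 677.5]
```

View pics/c1.png

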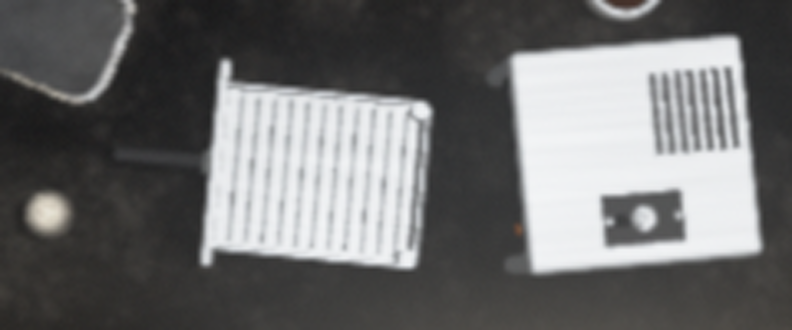

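View pics/c2.png

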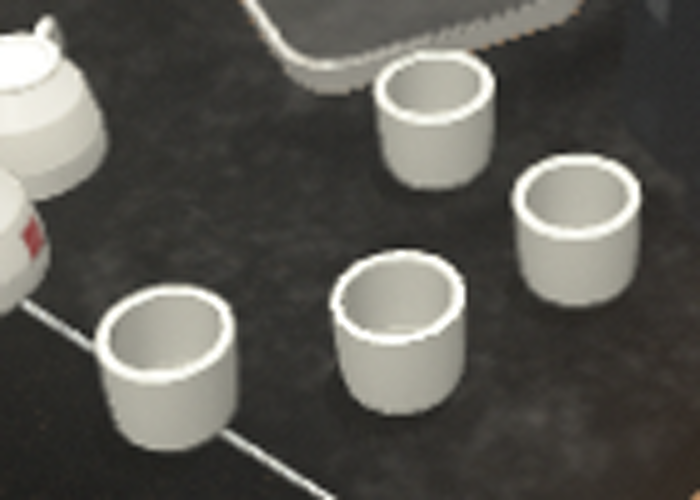

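The c1 crop shows:
- The tray panel's top edge runs from crop (225,60) to (205,265), its rear corners are at (432,105) and (413,268), and the handle tip is at (115,155).
- The warmer's top corners are at (512,53), (740,37), (762,255) and (532,272), and the bat is at (644,217).

The c2 crop puts the rim centres in the scene view at about (277.2,317.6), (305.6,339.2), (269.6,359.4) and (223.2,366.6), with all four cups upright.

```bash
python3 - <<'E'
from m import *
t=cam("top");s=cam("scene")
for a,b in [((250,241),(277.2,317.6)),((242.3,275.3),(305.6,339.2)),((211.1,268.9),(269.6,359.4)),((187.7,249.2),(223.2,366.6))]:
    p,e=tri(t,a,s,b);print(p.round(4),round(e,4))
f=lambda L:[(270+(x+.5)/3.3-.5,205+(y+.5)/3.3-.5) for x,y in L]
W=onz(t,f([(512,53),(740,37),(762,255),(532,272)]),.13);print("W",W.round(4).tolist(),W.mean(0),[np.linalg.norm(W[i]-W[i-1]).round(4) for i in range(4)])
for i,j in((0,1),(3,2),(0,3),(1,2)): d=W[j]-W[i];print(np.arctan2(d[1],d[0]))
m=(t[0][215:300,415:510].min(2)>150).astype(np.uint8);m=cv2.morphologyEx(m,cv2.MORPH_CLOSE,np.ones((13,13)))
k=max(cv2.findContours(m,0,1)[0],key=cv2.contourArea);r=cv2.minAreaRect(k);B=onz(t,cv2.boxPoints(r)+[415,215],.13);print("Wrect",B.round(4).tolist(),B.mean(0))
R=onz(t,f([(432,103),(413,269)]),.016);print("rear",R.round(4).tolist(),np.linalg.norm(R[0]-R[1]))
Q=onz(t,f([(225,60),(205,265)]),.053);print("panel",Q.round(4).tolist(),np.linalg.norm(Q[0]-Q[1]))
H=onz(t,f([(115,155),(200,161)]),.049);print("handle",H.round(4).tolist())
a=R.mean(0)-Q.mean(0);d=R[1]-R[0];e=Q[1]-Q[0];print("yaw",np.arctan2(a[1],a[0]),np.arctan2(d[1],d[0])+0,np.arctan2(e[1],e[0]),"len",np.linalg.norm(a[:2]))
S=onz(t,f([(644,217)]),.17);print("tip",S)
o,_=observe(),0;print(o['clock'])
E
cat > d.py <<'E'
import sys,numpy as np
from workcell import env, get_image, observe
from scipy.spatial.transform import Rotation as R
o=observe();r=R.from_rotvec(o['tool_rot']);p=np.array(o['eef_pos']);M=r.as_matrix()
print("t",round(o['clock'],2),"tcp",p.round(4),"yyaw",np.arctan2(M[1,1],M[0,1]).round(4),"z",M[:,2].round(3),"w",round(o['gripper_width'],4),"F",np.round(o['ft_force'],1))
a=[float(v) for v in sys.argv[1:]]
q=p
for i in range(0,len(a),3):
    t=np.array(a[i:i+3]);print("to",t,"tool d",(M.T@(t-q)).round(4));q=t
E
echo '[[[0, 0, 0], [0, 0, -0.098], 0.07], [[0, 0, 0], [0, 0, -0.098], 0.07], [[0, 0, 0], [0, 0, -0.097], 0.07], [[0, 0, 0], [0, 0, 0], 0.07]]' | python3 steer.py; python3 d.py .4352 .4103 .12 .4352 .4103 .008 .4352 .4103 .14 .4968 -.0888 .14 .4968 -.0888 .013
```

```text
clock: 0.63
eef_pos: [0.196, 0.4599, 0.2312]
tool_rot: [-0.165, -3.137, 0.0]
ft_force: [0.4, -0.5, -0.7]
gripper_width: 0.0698
gripper_force: 0.0
t 0.63 tcp [0.196  0.4599 0.2312] yyaw 1.4658 z [-0. -0. -1.] w 0.0698 F [ 0.4 -0.5 -0.7]
to [0.4352 0.4103 0.12  ] tool d [-0.2431 -0.0243  0.1112]
to [0.4352 0.4103 0.008 ] tool d [-0.     0.     0.112]
to [0.4352 0.4103 0.14  ] tool d [ 0.    -0.    -0.132]
to [ 0.4968 -0.0888  0.14  ] tool d [-1.135e-01 -4.899e-01  1.000e-04]
to [ 0.4968 -0.0888  0.013 ] tool d [-0.     0.     0.127]
```

```bash
echo '[[[-0.03, -0.003, 0.0139], [0, 0, 0], 0.07], [[-0.03, -0.003, 0.0139], [0, 0, 0], 0.07], [[-0.03, -0.003, 0.0139], [0, 0, 0], 0.07], [[-0.03, -0.003, 0.0139], [0, 0, 0], 0.07], [[-0.03, -0.003, 0.0139], [0, 0, 0], 0.07], [[-0.03, -0.003, 0.0139], [0, 0, 0], 0.07], [[-0.03, -0.003, 0.0139], [0, 0, 0], 0.07], [[-0.0331, -0.0033, 0.0139], [0, 0, 0], 0.07], [[0, 0, 0], [0, 0, 0], 0.07], [[0, 0, 0], [0, 0, 0], 0.07]]' | python3 steer.py; python3 d.py .4352 .4105 .008
python3 - <<'E'
from h import *
t=cam("top");save(t,"top1.png")
s=cam("scene");c=s[0][150:400,200:460]
cv2.imwrite("pics/s1.png",cv2.resize(c[:,:,::-1],None,fx=2.3,fy=2.3,interpolation=cv2.INTER_CUBIC))
E
```

```text
clock: 1.47
eef_pos: [0.4357, 0.4081, 0.1188]
tool_rot: [-0.181, -3.135, 0.002]
ft_force: [-0.3, 0.9, -0.0]
gripper_width: 0.0698
gripper_force: 0.0
t 1.47 tcp [0.4357 0.4081 0.1188] yyaw 1.4557 z [-0.002 -0.001 -1.   ] w 0.0698 F [-0.3  0.9 -0. ]
to [0.4352 0.4105 0.008 ] tool d [0.0006 0.0025 0.1108]
```

View pics/s1.png

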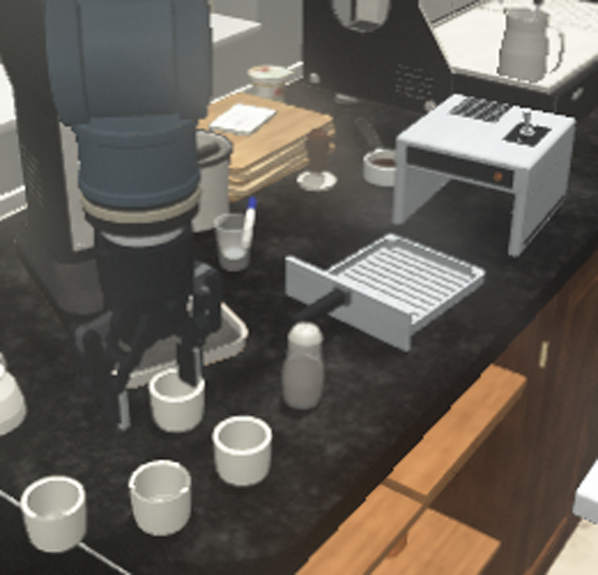

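The crop shows the gripper held high over cup C, with the cups upright. The tray has its handle tip at crop (302,312), panel corners at (287,258) and (410,345), and rear corners at (390,237) and (484,268). The warmer's front and its switch are also clear. I'll descend on cup C.

```bash
echo '[[[0.0006, 0.0025, 0.01], [0, 0, 0], 0.07], [[0, 0, 0.03], [0, 0, 0], 0.07], [[0, 0, 0.03], [0, 0, 0], 0.07], [[0, 0, 0.025], [0, 0, 0], 0.07], [[0, 0, 0.0158], [0, 0, 0], 0.07], [[0, 0, 0], [0, 0, 0], 0.07], [[0, 0, 0], [0, 0, 0], 0.04], [[0, 0, 0], [0, 0, 0], 0.04], [[0, 0, 0], [0, 0, 0], 0.04], [[0, 0, 0], [0, 0, 0], 0.04]]' | python3 steer.py;echo '[[[0, 0, 0], [0, 0, 0], 0.04], [[0, 0, 0], [0, 0, 0], 0.04], [[0, 0, -0.02], [0, 0, 0], 0.04], [[0, 0, -0.03], [0, 0, 0], 0.04], [[0, 0, -0.03], [0, 0, 0], 0.04], [[0, 0, -0.03], [0, 0, 0], 0.04], [[0, 0, -0.022], [0, 0, 0], 0.04], [[0, 0, 0], [0, 0, 0], 0.04]]' | python3 steer.py; python3 d.py .4968 -.0888 .14
python3 - <<'E'
from h import *
s=cam("scene");t=cam("top")
f=lambda x,y:(200+(x+.5)/2.3-.5,150+(y+.5)/2.3-.5); g=lambda x,y:(270+(x+.5)/3.3-.5,205+(y+.5)/3.3-.5)
for n,a,b in(("handle tip",(115,155),(302,312)),("panel far",(225,60),(287,258)),("panel near",(205,265),(410,345)),("rear far",(432,103),(390,237)),("rear near",(413,269),(484,268)),
 ("W0 front far",(512,53),(397,140)),("W3 front near",(532,272),(518,178)),("W2",(762,255),(575,122)),("bat",(644,217),(528,117))):
    p,e=tri(t,g(*a),s,f(*b));print(n,p.round(4),round(e,4))
E
```

```text
clock: 2.4
eef_pos: [0.4351, 0.4125, 0.0107]
tool_rot: [0.172, 3.135, 0.002]
ft_force: [1.3, 0.4, 1.9]
gripper_width: 0.0518
gripper_force: 62.7
clock: 3.07
eef_pos: [0.4364, 0.4134, 0.1468]
tool_rot: [0.172, 3.132, 0.008]
ft_force: [1.5, 0.4, 0.0]
gripper_width: 0.0517
gripper_force: 63.1
t 3.07 tcp [0.4364 0.4134 0.1468] yyaw 1.4609 z [ 0.005  0.005 -1.   ] w 0.0517 F [1.5 0.4 0. ]
to [ 0.4968 -0.0888  0.14  ] tool d [-0.1151 -0.4925  0.0045]
handle tip [0.4817 0.1348 0.0552] 0.0057
panel far [0.5681 0.0388 0.0488] 0.0001
panel near [0.3867 0.0567 0.0073] 0.0022
rear far [ 0.5333 -0.1492  0.0065] 0.0014
rear near [ 0.3844 -0.1275  0.0204] 0.0037
W0 front far [ 0.5641 -0.2046  0.1206] 0.0019
W3 front near [ 0.3848 -0.2166  0.1099] 0.013
W2 [ 0.3931 -0.4144  0.1204] 0.0044
bat [ 0.4233 -0.306   0.1552] 0.0001
```

```bash
echo '[[[-0.008, -0.034, 0], [0, 0, 0], 0.04], [[-0.008, -0.034, 0], [0, 0, 0], 0.04], [[-0.008, -0.034, 0], [0, 0, 0], 0.04], [[-0.008, -0.034, 0], [0, 0, 0], 0.04], [[-0.008, -0.034, 0], [0, 0, 0], 0.04], [[-0.008, -0.034, 0], [0, 0, 0], 0.04], [[-0.008, -0.034, 0], [0, 0, 0], 0.04], [[-0.008, -0.034, 0], [0, 0, 0], 0.04], [[-0.008, -0.034, 0], [0, 0, 0], 0.04], [[-0.008, -0.034, 0], [0, 0, 0], 0.04]]' | python3 steer.py;echo '[[[-0.008, -0.034, 0], [0, 0, 0], 0.04], [[-0.008, -0.034, 0], [0, 0, 0], 0.04], [[-0.008, -0.034, 0], [0, 0, 0], 0.04], [[-0.008, -0.034, 0], [0, 0, 0], 0.04], [[-0.003, -0.015, 0], [0, 0, 0], 0.04], [[0, 0, 0], [0, 0, 0], 0.04], [[0, 0, 0], [0, 0, 0], 0.04]]' | python3 steer.py; python3 d.py .4968 -.0888 .06 .4968 -.0888 .016
python3 - <<'E'
from h import *
s=cam("scene");t=cam("top")
a=cv2.resize(s[0][150:310,280:480,::-1],None,fx=3,fy=3,interpolation=cv2.INTER_CUBIC)
cv2.imwrite("pics/s2.png",a)
E
```

```text
clock: 4.0
eef_pos: [0.476, 0.0632, 0.1402]
tool_rot: [-0.172, -3.135, 0.0]
ft_force: [0.5, -0.2, -1.6]
gripper_width: 0.0516
gripper_force: 63.1
clock: 4.58
eef_pos: [0.4944, -0.0895, 0.1402]
tool_rot: [-0.175, -3.135, -0.001]
ft_force: [0.1, 1.0, -1.1]
gripper_width: 0.0522
gripper_force: 63.2
t 4.58 tcp [ 0.4944 -0.0895  0.1402] yyaw 1.4591 z [-0.002  0.    -1.   ] w 0.0522 F [ 0.1  1.  -1.1]
to [ 0.4968 -0.0888  0.06  ] tool d [-0.0025  0.0009  0.0802]
to [ 0.4968 -0.0888  0.016 ] tool d [-0.0001 -0.      0.044 ]
```

View pics/s2.png

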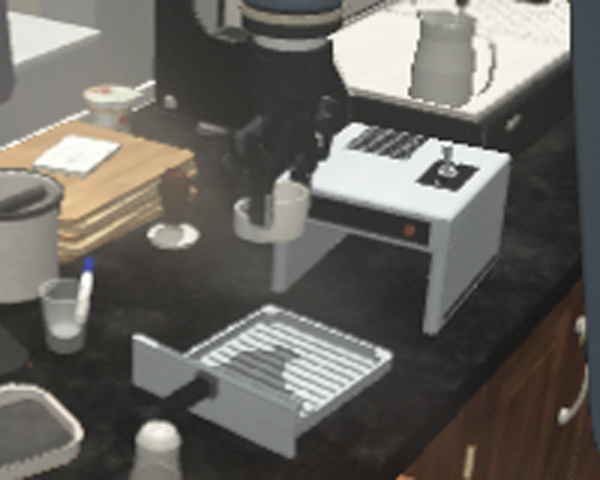

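The view shows cup C held level above the tray's far side, and the tray looks unmoved. I'll lower it and release.

```bash
echo '[[[-0.0025, 0.0009, 0.02], [0, 0, 0], 0.04], [[0, 0, 0.03], [0, 0, 0], 0.04], [[0, 0, 0.03], [0, 0, 0], 0.04], [[0, 0, 0.025], [0, 0, 0], 0.04], [[0, 0, 0.014], [0, 0, 0], 0.04], [[0, 0, 0.004], [0, 0, 0], 0.04], [[0, 0, 0.001], [0, 0, 0], 0.04], [[0, 0, 0], [0, 0, 0], 0.04], [[0, 0, 0], [0, 0, 0], 0.04]]' | python3 steer.py;python3 d.py;echo '[[[0, 0, 0], [0, 0, 0], 0.062], [[0, 0, 0], [0, 0, 0], 0.062], [[0, 0, 0], [0, 0, 0], 0.062], [[0, 0, 0], [0, 0, 0], 0.062], [[0, 0, -0.01], [0, 0, 0], 0.062], [[0, 0, -0.025], [0, 0, 0], 0.062], [[0, 0, -0.03], [0, 0, 0], 0.062], [[0, 0, -0.03], [0, 0, 0], 0.062], [[0, 0, -0.03], [0, 0, 0], 0.062], [[0, 0, 0], [0, 0, 0], 0.07]]' | python3 steer.py; python3 d.py .4159 .3182 .13 .4159 .3182 .01
```

```text
clock: 5.43
eef_pos: [0.4985, -0.0881, 0.0184]
tool_rot: [0.171, 3.135, -0.0]
ft_force: [0.0, -0.1, -0.1]
gripper_width: 0.0523
gripper_force: 63.2
t 5.43 tcp [ 0.4985 -0.0881  0.0184] yyaw 1.4616 z [ 0.002 -0.    -1.   ] w 0.0523 F [ 0.  -0.1 -0.1]
clock: 6.27
eef_pos: [0.5002, -0.0888, 0.1485]
tool_rot: [0.172, 3.129, -0.002]
ft_force: [1.1, -0.1, 0.8]
gripper_width: 0.0697
gripper_force: 0.0
t 6.27 tcp [ 0.5002 -0.0888  0.1485] yyaw 1.4609 z [ 0.008 -0.001 -1.   ] w 0.0697 F [ 1.1 -0.1  0.8]
to [0.4159 0.3182 0.13  ] tool d [0.1286 0.3953 0.0173]
to [0.4159 0.3182 0.01  ] tool d [9.0e-04 1.0e-04 1.2e-01]
```

```bash
echo '[[[0.011, 0.034, 0], [0, 0, 0], 0.07], [[0.011, 0.034, 0], [0, 0, 0], 0.07], [[0.011, 0.034, 0], [0, 0, 0], 0.07], [[0.011, 0.034, 0], [0, 0, 0], 0.07], [[0.011, 0.034, 0], [0, 0, 0], 0.07], [[0.011, 0.034, 0], [0, 0, 0], 0.07], [[0.011, 0.034, 0], [0, 0, 0], 0.07], [[0.011, 0.034, 0], [0, 0, 0], 0.07], [[0.011, 0.034, 0], [0, 0, 0], 0.07], [[0.011, 0.034, 0], [0, 0, 0], 0.07]]' | python3 steer.py;echo '[[[0.011, 0.034, 0.005], [0, 0, 0], 0.07], [[0.0076, 0.0213, 0.01], [0, 0, 0], 0.07], [[0, 0, 0], [0, 0, 0], 0.07], [[0, 0, 0], [0, 0, 0], 0.07]]' | python3 steer.py; python3 d.py .4159 .3182 .01
python3 - <<'E'
from m import *
t=cam("top");s=cam("scene");save(t,"top2.png");save(s,"scene2.png")
for b in blobs(t,(170,225,300,290),120,60,900): print(np.round(b,1),onz(t,b[:2],.042)[0].round(4))
g=lambda c,b,f:cv2.resize(c[0][b[1]:b[3],b[0]:b[2],::-1],None,fx=f,fy=f,interpolation=cv2.INTER_CUBIC)
A=g(t,(170,205,420,305),3);B=g(s,(200,215,450,315),3)
cv2.imwrite("pics/m2.png",np.vstack([A,B])[:600])
E
```

```text
clock: 7.1
eef_pos: [0.425, 0.2634, 0.143]
tool_rot: [0.172, 3.136, 0.001]
ft_force: [1.2, -0.7, -0.1]
gripper_width: 0.0702
gripper_force: 0.0
clock: 7.43
eef_pos: [0.4125, 0.3194, 0.1272]
tool_rot: [-0.169, -3.136, 0.001]
ft_force: [-0.4, -0.2, 1.0]
gripper_width: 0.0701
gripper_force: 0.0
t 7.43 tcp [0.4125 0.3194 0.1272] yyaw 1.4631 z [-0.001 -0.001 -1.   ] w 0.0701 F [-0.4 -0.2  1. ]
to [0.4159 0.3182 0.01  ] tool d [-0.0036 -0.0008  0.1172]
[284.1 269.   10.3  10.6  84. ] [0.4346 0.1963 0.042 ]
[185.4 245.7  10.8  18.9 150.5] [0.504 0.487 0.042]
[250.  241.   18.4  18.5 266.5] [0.5169 0.2963 0.042 ]
```

View pics/m2.png

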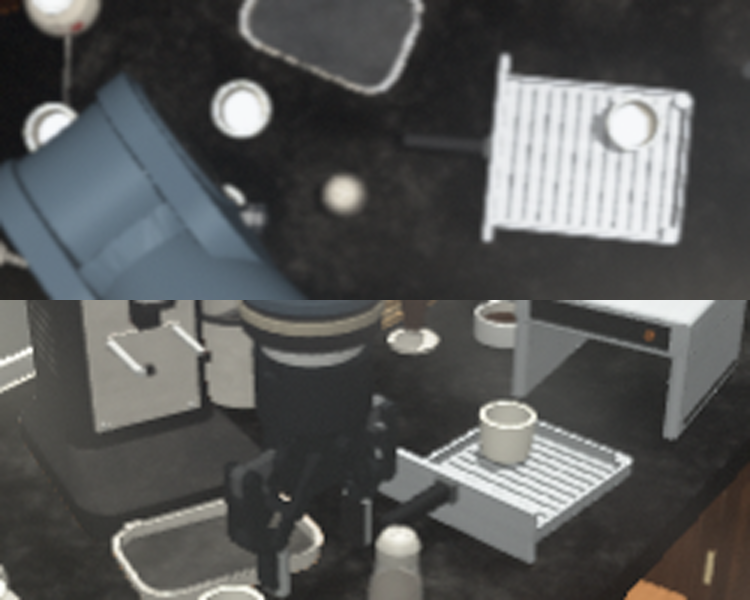

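Cup C stands upright in the tray, at (632,125) in the top crop. The tray, shaker and cup A haven't moved. Next is cup B.

```bash
echo '[[[-0.0036, -0.0008, 0.01], [0, 0, 0], 0.07], [[0, 0, 0.03], [0, 0, 0], 0.07], [[0, 0, 0.03], [0, 0, 0], 0.07], [[0, 0, 0.03], [0, 0, 0], 0.07], [[0, 0, 0.0172], [0, 0, 0], 0.07], [[0, 0, 0], [0, 0, 0], 0.07], [[0, 0, 0], [0, 0, 0], 0.04], [[0, 0, 0], [0, 0, 0], 0.04], [[0, 0, 0], [0, 0, 0], 0.04], [[0, 0, 0], [0, 0, 0], 0.04]]' | python3 steer.py;echo '[[[0, 0, 0], [0, 0, 0], 0.04], [[0, 0, 0], [0, 0, 0], 0.04], [[0, 0, -0.02], [0, 0, 0], 0.04], [[0, 0, -0.03], [0, 0, 0], 0.04], [[0, 0, -0.03], [0, 0, 0], 0.04], [[0, 0, -0.03], [0, 0, 0], 0.04], [[0, 0, -0.022], [0, 0, 0], 0.04], [[0, 0, 0], [0, 0, 0], 0.04], [[0, 0, 0], [0, 0, 0], 0.04]]' | python3 steer.py; python3 d.py .4292 -.0814 .14
```

```text
clock: 8.37
eef_pos: [0.4176, 0.3179, 0.0115]
tool_rot: [0.173, 3.135, 0.002]
ft_force: [-0.5, -0.3, -0.9]
gripper_width: 0.0509
gripper_force: 62.3
clock: 9.12
eef_pos: [0.4174, 0.3181, 0.1434]
tool_rot: [0.172, 3.135, 0.003]
ft_force: [-0.1, -0.4, -1.0]
gripper_width: 0.0512
gripper_force: 63.0
t 9.12 tcp [0.4174 0.3181 0.1434] yyaw 1.4611 z [ 0.002  0.002 -1.   ] w 0.0512 F [-0.1 -0.4 -1. ]
to [ 0.4292 -0.0814  0.14  ] tool d [-0.0554 -0.3958  0.0027]
```

```bash
echo '[[[-0.005, -0.035, 0], [0, 0, 0], 0.04], [[-0.005, -0.035, 0], [0, 0, 0], 0.04], [[-0.005, -0.035, 0], [0, 0, 0], 0.04], [[-0.005, -0.035, 0], [0, 0, 0], 0.04], [[-0.005, -0.035, 0], [0, 0, 0], 0.04], [[-0.005, -0.035, 0], [0, 0, 0], 0.04], [[-0.005, -0.035, 0], [0, 0, 0], 0.04], [[-0.005, -0.035, 0], [0, 0, 0], 0.04], [[-0.005, -0.035, 0], [0, 0, 0], 0.04], [[-0.005, -0.035, 0], [0, 0, 0], 0.04]]' | python3 steer.py;echo '[[[-0.0054, -0.033, 0], [0, 0, 0], 0.04], [[0, -0.0128, 0], [0, 0, 0], 0.04], [[0, 0, 0], [0, 0, 0], 0.04], [[0, 0, 0], [0, 0, 0], 0.04], [[0, 0, 0], [0, 0, 0], 0.04]]' | python3 steer.py; python3 d.py .4292 -.0814 .016
```

```text
clock: 9.95
eef_pos: [0.4271, -0.0375, 0.1412]
tool_rot: [-0.172, -3.136, -0.0]
ft_force: [1.5, 0.1, -0.2]
gripper_width: 0.0509
gripper_force: 63.0
clock: 10.37
eef_pos: [0.428, -0.0814, 0.1415]
tool_rot: [-0.172, -3.136, -0.001]
ft_force: [1.1, -0.1, -0.2]
gripper_width: 0.0512
gripper_force: 63.1
t 10.37 tcp [ 0.428  -0.0814  0.1415] yyaw 1.4611 z [-0.001  0.    -1.   ] w 0.0512 F [ 1.1 -0.1 -0.2]
to [ 0.4292 -0.0814  0.016 ] tool d [-1.300e-03  1.000e-04  1.255e-01]
```

```bash
echo '[[[-0.001, 0, 0.02], [0, 0, 0], 0.04], [[0, 0, 0.03], [0, 0, 0], 0.04], [[0, 0, 0.03], [0, 0, 0], 0.04], [[0, 0, 0.025], [0, 0, 0], 0.04], [[0, 0, 0.014], [0, 0, 0], 0.04], [[0, 0, 0.004], [0, 0, 0], 0.04], [[0, 0, 0.002], [0, 0, 0], 0.04], [[0, 0, 0], [0, 0, 0], 0.04], [[0, 0, 0], [0, 0, 0], 0.04]]' | python3 steer.py;python3 d.py;echo '[[[0, 0, 0], [0, 0, 0], 0.062], [[0, 0, 0], [0, 0, 0], 0.062], [[0, 0, 0], [0, 0, 0], 0.062], [[0, 0, 0], [0, 0, 0], 0.062], [[0, 0, -0.01], [0, 0, 0], 0.062], [[0, 0, -0.025], [0, 0, 0], 0.062], [[0, 0, -0.03], [0, 0, 0], 0.062], [[0, 0, -0.03], [0, 0, 0], 0.062], [[0, 0, -0.03], [0, 0, 0], 0.062], [[0, 0, 0], [0, 0, 0], 0.07]]' | python3 steer.py; python3 d.py .5164 .2961 .13
```

```text
clock: 11.12
eef_pos: [0.4302, -0.0819, 0.018]
tool_rot: [0.171, 3.135, -0.0]
ft_force: [1.5, -0.5, -0.9]
gripper_width: 0.0511
gripper_force: 63.1
t 11.12 tcp [ 0.4302 -0.0819  0.018 ] yyaw 1.4616 z [ 0.001 -0.    -1.   ] w 0.0511 F [ 1.5 -0.5 -0.9]
clock: 11.95
eef_pos: [0.4319, -0.0826, 0.1473]
tool_rot: [0.172, 3.13, -0.001]
ft_force: [0.9, -0.2, 1.4]
gripper_width: 0.0699
gripper_force: 0.0
t 11.95 tcp [ 0.4319 -0.0826  0.1473] yyaw 1.4609 z [ 0.007 -0.001 -1.   ] w 0.0699 F [ 0.9 -0.2  1.4]
to [0.5164 0.2961 0.13  ] tool d [-0.0424  0.3857  0.0174]
```

```bash
echo '[[[-0.004, 0.035, 0], [0, 0, 0], 0.07], [[-0.004, 0.035, 0], [0, 0, 0], 0.07], [[-0.004, 0.035, 0], [0, 0, 0], 0.07], [[-0.004, 0.035, 0], [0, 0, 0], 0.07], [[-0.004, 0.035, 0], [0, 0, 0], 0.07], [[-0.004, 0.035, 0], [0, 0, 0], 0.07], [[-0.004, 0.035, 0], [0, 0, 0], 0.07], [[-0.004, 0.035, 0], [0, 0, 0], 0.07], [[-0.004, 0.035, 0], [0, 0, 0], 0.07], [[-0.004, 0.035, 0], [0, 0, 0], 0.07]]' | python3 steer.py;echo '[[[-0.0024, 0.0357, 0.01], [0, 0, 0], 0.07], [[0, 0, 0.007], [0, 0, 0], 0.07], [[0, 0, 0], [0, 0, 0], 0.07], [[0, 0, 0], [0, 0, 0], 0.07]]' | python3 steer.py; python3 d.py .5164 .2961 .01
python3 - <<'E'
from m import *
t=cam("top")
for b in blobs(t,(170,225,300,290),120,60,900): print(np.round(b,1),onz(t,b[:2],.042)[0].round(4))
cv2.imwrite("pics/m3.png",cv2.resize(t[0][190:310,170:420,::-1],None,fx=3,fy=3,interpolation=cv2.INTER_CUBIC))
E
```

```text
clock: 12.78
eef_pos: [0.5076, 0.2633, 0.1421]
tool_rot: [0.172, 3.137, 0.0]
ft_force: [1.0, -0.6, -0.3]
gripper_width: 0.0702
gripper_force: 0.0
clock: 13.12
eef_pos: [0.5133, 0.2963, 0.1247]
tool_rot: [-0.172, -3.136, 0.001]
ft_force: [-0.1, 0.3, -0.4]
gripper_width: 0.0701
gripper_force: 0.0
t 13.12 tcp [0.5133 0.2963 0.1247] yyaw 1.4613 z [-0.001 -0.001 -1.   ] w 0.0701 F [-0.1  0.3 -0.4]
to [0.5164 0.2961 0.01  ] tool d [-0.0032  0.0003  0.1147]
[188.4 250.2  13.3  15.7 149. ] [0.4908 0.4778 0.042 ]
```

View pics/m3.png

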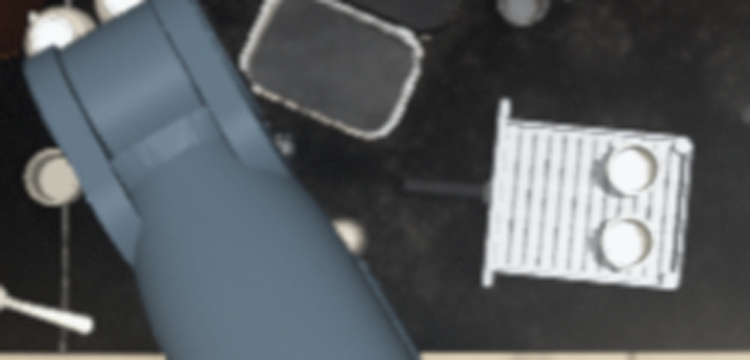

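Both placed cups stand in the tray at (631,171) and (625,244), and neither the tray nor cup D at (53,177) has moved. Next is cup A.

```bash
echo '[[[-0.0032, 0.0003, 0.01], [0, 0, 0], 0.07], [[0, 0, 0.03], [0, 0, 0], 0.07], [[0, 0, 0.03], [0, 0, 0], 0.07], [[0, 0, 0.03], [0, 0, 0], 0.07], [[0, 0, 0.0147], [0, 0, 0], 0.07], [[0, 0, 0], [0, 0, 0], 0.07], [[0, 0, 0], [0, 0, 0], 0.04], [[0, 0, 0], [0, 0, 0], 0.04], [[0, 0, 0], [0, 0, 0], 0.04], [[0, 0, 0], [0, 0, 0], 0.04]]' | python3 steer.py;echo '[[[0, 0, 0], [0, 0, 0], 0.04], [[0, 0, 0], [0, 0, 0], 0.04], [[0, 0, -0.02], [0, 0, 0], 0.04], [[0, 0, -0.03], [0, 0, 0], 0.04], [[0, 0, -0.03], [0, 0, 0], 0.04], [[0, 0, -0.03], [0, 0, 0], 0.04], [[0, 0, -0.022], [0, 0, 0], 0.04], [[0, 0, 0], [0, 0, 0], 0.04], [[0, 0, 0], [0, 0, 0], 0.04]]' | python3 steer.py; python3 d.py .5056 -.0093 .14
```

```text
clock: 14.0
eef_pos: [0.5179, 0.2969, 0.0118]
tool_rot: [0.173, 3.135, 0.002]
ft_force: [1.2, -0.4, 1.0]
gripper_width: 0.0519
gripper_force: 62.7
clock: 14.75
eef_pos: [0.5178, 0.2971, 0.1439]
tool_rot: [0.172, 3.134, 0.003]
ft_force: [0.1, 0.1, -2.4]
gripper_width: 0.0518
gripper_force: 63.1
t 14.75 tcp [0.5178 0.2971 0.1439] yyaw 1.461 z [ 0.003  0.001 -1.   ] w 0.0518 F [ 0.1  0.1 -2.4]
to [ 0.5056 -0.0093  0.14  ] tool d [-0.0214 -0.3059  0.0034]
```

```bash
echo '[[[-0.0024, -0.034, 0], [0, 0, 0], 0.04], [[-0.0024, -0.034, 0], [0, 0, 0], 0.04], [[-0.0024, -0.034, 0], [0, 0, 0], 0.04], [[-0.0024, -0.034, 0], [0, 0, 0], 0.04], [[-0.0024, -0.034, 0], [0, 0, 0], 0.04], [[-0.0024, -0.034, 0], [0, 0, 0], 0.04], [[-0.0024, -0.034, 0], [0, 0, 0], 0.04], [[-0.0024, -0.034, 0], [0, 0, 0], 0.04], [[-0.0024, -0.034, 0], [0, 0, 0], 0.04], [[0, 0, 0], [0, 0, 0], 0.04]]' | python3 steer.py;echo '[[[0, 0, 0], [0, 0, 0], 0.04], [[0, 0, 0], [0, 0, 0], 0.04], [[0, 0, 0], [0, 0, 0], 0.04]]' | python3 steer.py; python3 d.py .5056 -.0093 .016
```

```text
clock: 15.58
eef_pos: [0.5039, -0.0146, 0.1414]
tool_rot: [-0.179, -3.135, 0.002]
ft_force: [0.6, 0.5, -1.2]
gripper_width: 0.052
gripper_force: 63.3
clock: 15.83
eef_pos: [0.5047, -0.0091, 0.1419]
tool_rot: [-0.171, -3.136, -0.0]
ft_force: [-0.2, 0.1, -0.4]
gripper_width: 0.0519
gripper_force: 63.3
t 15.83 tcp [ 0.5047 -0.0091  0.1419] yyaw 1.4619 z [-0.001  0.    -1.   ] w 0.0519 F [-0.2  0.1 -0.4]
to [ 0.5056 -0.0093  0.016 ] tool d [-1.000e-03 -1.000e-04  1.259e-01]
```

```bash
echo '[[[-0.0007, 0, 0.02], [0, 0, 0], 0.04], [[0, 0, 0.03], [0, 0, 0], 0.04], [[0, 0, 0.03], [0, 0, 0], 0.04], [[0, 0, 0.025], [0, 0, 0], 0.04], [[0, 0, 0.014], [0, 0, 0], 0.04], [[0, 0, 0.004], [0, 0, 0], 0.04], [[0, 0, 0.002], [0, 0, 0], 0.04], [[0, 0, 0], [0, 0, 0], 0.04], [[0, 0, 0], [0, 0, 0], 0.04]]' | python3 steer.py;python3 d.py;echo '[[[0, 0, 0], [0, 0, 0], 0.062], [[0, 0, 0], [0, 0, 0], 0.062], [[0, 0, 0], [0, 0, 0], 0.062], [[0, 0, 0], [0, 0, 0], 0.062], [[0, 0, -0.01], [0, 0, 0], 0.062], [[0, 0, -0.025], [0, 0, 0], 0.062], [[0, 0, -0.03], [0, 0, 0], 0.062], [[0, 0, -0.03], [0, 0, 0], 0.062], [[0, 0, -0.03], [0, 0, 0], 0.062], [[0, 0, 0], [0, 0, 0], 0.07]]' | python3 steer.py; python3 d.py .4936 .4803 .13
```

```text
clock: 16.58
eef_pos: [0.5064, -0.0097, 0.0184]
tool_rot: [0.171, 3.135, 0.0]
ft_force: [0.7, 0.2, -0.6]
gripper_width: 0.052
gripper_force: 63.2
t 16.58 tcp [ 0.5064 -0.0097  0.0184] yyaw 1.4616 z [ 0.001 -0.    -1.   ] w 0.052 F [ 0.7  0.2 -0.6]
clock: 17.42
eef_pos: [0.5082, -0.0101, 0.1486]
tool_rot: [0.172, 3.129, 0.0]
ft_force: [0.7, 0.2, 1.2]
gripper_width: 0.0701
gripper_force: 0.0
t 17.42 tcp [ 0.5082 -0.0101  0.1486] yyaw 1.4609 z [ 0.008 -0.    -1.   ] w 0.0701 F [0.7 0.2 1.2]
to [0.4936 0.4803 0.13  ] tool d [0.0685 0.4858 0.0184]
```

```bash
echo '[[[0.0049, 0.0347, 0], [0, 0, 0], 0.07], [[0.0049, 0.0347, 0], [0, 0, 0], 0.07], [[0.0049, 0.0347, 0], [0, 0, 0], 0.07], [[0.0049, 0.0347, 0], [0, 0, 0], 0.07], [[0.0049, 0.0347, 0], [0, 0, 0], 0.07], [[0.0049, 0.0347, 0], [0, 0, 0], 0.07], [[0.0049, 0.0347, 0], [0, 0, 0], 0.07], [[0.0049, 0.0347, 0], [0, 0, 0], 0.07], [[0.0049, 0.0347, 0], [0, 0, 0], 0.07], [[0.0049, 0.0347, 0], [0, 0, 0], 0.07]]' | python3 steer.py
python3 - <<'E'
from m import *
t=cam("top");s=cam("scene")
for b in blobs(t,(170,225,300,290),120,60,900): print(np.round(b,1),onz(t,b[:2],.042)[0].round(4))
g=lambda c,b,f:cv2.resize(c[0][b[1]:b[3],b[0]:b[2],::-1],None,fx=f,fy=f,interpolation=cv2.INTER_CUBIC)
A=g(t,(170,205,420,305),3);B=g(s,(200,300,450,400),3)
cv2.imwrite("pics/m4.png",np.vstack([A,B]))
E
python3 d.py .4936 .4803 .14
```

```text
clock: 18.25
eef_pos: [0.4946, 0.3421, 0.1431]
tool_rot: [0.172, 3.136, 0.001]
ft_force: [-0.2, -0.2, 1.1]
gripper_width: 0.0699
gripper_force: 0.0
[284.2 269.   10.3  10.7  85. ] [0.4346 0.1961 0.042 ]
t 18.35 tcp [0.4942 0.3446 0.1426] yyaw 1.4649 z [ 0.     0.001 -1.   ] w 0.07 F [ 0.7 -1.  -0.9]
to [0.4936 0.4803 0.14  ] tool d [0.015  0.1349 0.0027]
```

View pics/m4.png

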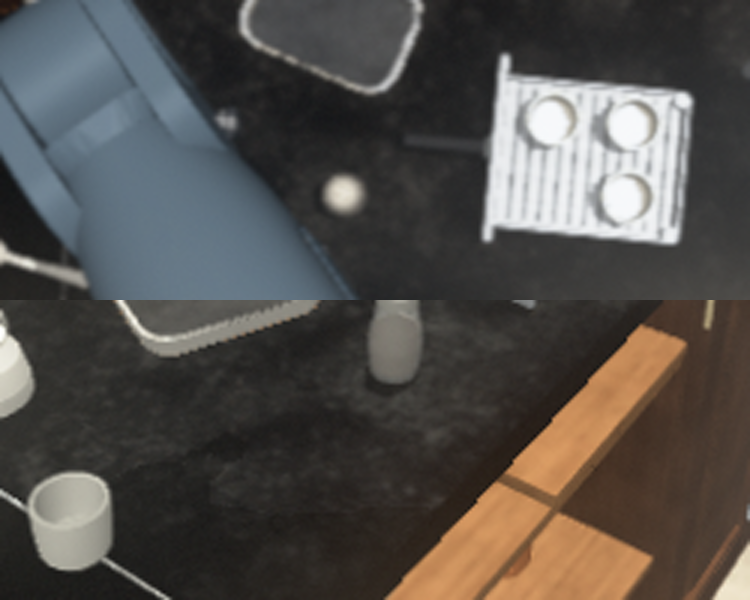

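Three cups stand in the tray. Cup D is unmoved, with its rim at (71,500) in the lower crop, which is scene (223.5,366.5). I'll pick it up next.

```bash
echo '[[[0.0037, 0.0337, 0.005], [0, 0, 0], 0.07], [[0.0037, 0.0337, 0.005], [0, 0, 0], 0.07], [[0.0037, 0.0337, 0], [0, 0, 0], 0.07], [[0.0039, 0.0338, 0], [0, 0, 0], 0.07], [[0, 0, 0], [0, 0, 0], 0.07], [[0, 0, 0], [0, 0, 0], 0.07], [[0, 0, 0], [0, 0, 0], 0.07]]' | python3 steer.py; python3 d.py .4936 .4803 .01
```

```text
clock: 18.93
eef_pos: [0.4949, 0.4755, 0.1325]
tool_rot: [-0.172, -3.137, 0.001]
ft_force: [0.2, -0.5, 0.3]
gripper_width: 0.0699
gripper_force: 0.0
t 18.93 tcp [0.4949 0.4755 0.1325] yyaw 1.461 z [-0. -0. -1.] w 0.0699 F [ 0.2 -0.5  0.3]
to [0.4936 0.4803 0.01  ] tool d [0.0018 0.0047 0.1225]
```

```bash
echo '[[[0.0018, 0.0042, 0.01], [0, 0, 0], 0.07], [[0, 0, 0.03], [0, 0, 0], 0.07], [[0, 0, 0.03], [0, 0, 0], 0.07], [[0, 0, 0.03], [0, 0, 0], 0.07], [[0, 0, 0.0225], [0, 0, 0], 0.07], [[0, 0, 0], [0, 0, 0], 0.07], [[0, 0, 0], [0, 0, 0], 0.04], [[0, 0, 0], [0, 0, 0], 0.04], [[0, 0, 0], [0, 0, 0], 0.04], [[0, 0, 0], [0, 0, 0], 0.04]]' | python3 steer.py;echo '[[[0, 0, 0], [0, 0, 0], 0.04], [[0, 0, 0], [0, 0, 0], 0.04], [[0, 0, -0.02], [0, 0, 0], 0.04], [[0, 0, -0.03], [0, 0, 0], 0.04], [[0, 0, -0.03], [0, 0, 0], 0.04], [[0, 0, -0.03], [0, 0, 0], 0.04], [[0, 0, -0.022], [0, 0, 0], 0.04], [[0, 0, 0], [0, 0, 0], 0.04], [[0, 0, 0], [0, 0, 0], 0.04]]' | python3 steer.py; python3 d.py .4380 -.0019 .14
```

```text
clock: 19.77
eef_pos: [0.4944, 0.481, 0.0117]
tool_rot: [0.173, 3.135, 0.003]
ft_force: [0.4, 0.5, 0.0]
gripper_width: 0.0516
gripper_force: 62.5
clock: 20.52
eef_pos: [0.4941, 0.481, 0.1434]
tool_rot: [0.172, 3.135, 0.003]
ft_force: [-0.5, -0.4, -1.4]
gripper_width: 0.0516
gripper_force: 63.0
t 20.52 tcp [0.4941 0.481  0.1434] yyaw 1.461 z [ 0.002  0.002 -1.   ] w 0.0516 F [-0.5 -0.4 -1.4]
to [ 0.438  -0.0019  0.14  ] tool d [ 0.0029 -0.4862  0.0023]
```

```bash
echo '[[[0, -0.035, 0], [0, 0, 0], 0.04], [[0, -0.035, 0], [0, 0, 0], 0.04], [[0, -0.035, 0], [0, 0, 0], 0.04], [[0, -0.035, 0], [0, 0, 0], 0.04], [[0, -0.035, 0], [0, 0, 0], 0.04], [[0, -0.035, 0], [0, 0, 0], 0.04], [[0, -0.035, 0], [0, 0, 0], 0.04], [[0, -0.035, 0], [0, 0, 0], 0.04], [[0, -0.035, 0], [0, 0, 0], 0.04], [[0, -0.035, 0], [0, 0, 0], 0.04]]' | python3 steer.py;echo '[[[0.001, -0.035, 0], [0, 0, 0], 0.04], [[0.001, -0.035, 0], [0, 0, 0], 0.04], [[0.001, -0.035, 0], [0, 0, 0], 0.04], [[0, -0.0312, 0], [0, 0, 0], 0.04], [[0, 0, 0], [0, 0, 0], 0.04], [[0, 0, 0], [0, 0, 0], 0.04], [[0, 0, 0], [0, 0, 0], 0.04]]' | python3 steer.py; python3 d.py .4380 -.0019 .016
```

```text
clock: 21.35
eef_pos: [0.4538, 0.1308, 0.1408]
tool_rot: [-0.172, -3.135, 0.001]
ft_force: [1.4, 0.0, -0.3]
gripper_width: 0.0516
gripper_force: 63.1
clock: 21.93
eef_pos: [0.4368, -0.0024, 0.1412]
tool_rot: [-0.173, -3.136, -0.0]
ft_force: [0.8, 0.9, -0.8]
gripper_width: 0.0518
gripper_force: 63.2
t 21.93 tcp [ 0.4368 -0.0024  0.1412] yyaw 1.4605 z [-0.001  0.    -1.   ] w 0.0518 F [ 0.8  0.9 -0.8]
to [ 0.438  -0.0019  0.016 ] tool d [-0.0012  0.0006  0.1252]
```

```bash
echo '[[[-0.001, 0.0004, 0.02], [0, 0, 0], 0.04], [[0, 0, 0.03], [0, 0, 0], 0.04], [[0, 0, 0.03], [0, 0, 0], 0.04], [[0, 0, 0.025], [0, 0, 0], 0.04], [[0, 0, 0.014], [0, 0, 0], 0.04], [[0, 0, 0.004], [0, 0, 0], 0.04], [[0, 0, 0.0015], [0, 0, 0], 0.04], [[0, 0, 0], [0, 0, 0], 0.04], [[0, 0, 0], [0, 0, 0], 0.04]]' | python3 steer.py;python3 d.py;echo '[[[0, 0, 0], [0, 0, 0], 0.062], [[0, 0, 0], [0, 0, 0], 0.062], [[0, 0, 0], [0, 0, 0], 0.062], [[0, 0, 0], [0, 0, 0], 0.062], [[0, 0, -0.01], [0, 0, 0], 0.062], [[0, 0, -0.025], [0, 0, 0], 0.062], [[0, 0, -0.03], [0, 0, 0], 0.062], [[0, 0, -0.03], [0, 0, 0], 0.062], [[0, 0, -0.03], [0, 0, 0], 0.062], [[0, 0.03, -0.01], [0, 0, 0], 0.062]]' | python3 steer.py; echo '[[[0, 0.03, 0], [0, 0, 0], 0.05], [[0, 0.03, 0], [0, 0, 0], 0.05], [[0, 0, 0], [0, 0, 0.12], 0.05], [[0, 0, 0], [0, 0, 0.12], 0.05], [[0, 0, 0], [0, 0, 0.12], 0.05], [[0, 0, 0], [0, 0, 0.12], 0.05], [[0, 0, 0], [0, 0, 0.12], 0.05], [[0, 0, 0], [0, 0, 0.12], 0.05], [[0, 0, 0], [0, 0, 0.12], 0.05], [[0, 0, 0], [0, 0, 0.12], 0.05]]' | python3 steer.py;echo '[[[0, 0, 0], [0, 0, 0.12], 0.05], [[0, 0, 0], [0, 0, 0.12], 0.05], [[0, 0, 0], [0, 0, 0.12], 0.05], [[0, 0, 0], [0, 0, 0.12], 0.05], [[0, 0, 0], [0, 0, 0.13], 0.05], [[0, 0, 0], [0, 0, 0], 0.05], [[0, 0, 0], [0, 0, 0], 0.05]]' | python3 steer.py; python3 d.py .4843 .1087 .06;python3 - <<'E'
from m import *
t=cam("top");s=cam("scene")
g=lambda c,b,f:cv2.resize(c[0][b[1]:b[3],b[0]:b[2],::-1],None,fx=f,fy=f,interpolation=cv2.INTER_CUBIC)
A=g(t,(270,205,510,305),3.3)
B=g(s,(280,200,520,280),3.3)
cv2.imwrite("pics/m5.png",np.vstack([A,B]))
E
```

```text
clock: 22.68
eef_pos: [0.4391, -0.0019, 0.0183]
tool_rot: [0.171, 3.136, 0.0]
ft_force: [0.1, 0.6, -1.3]
gripper_width: 0.0516
gripper_force: 63.1
t 22.68 tcp [ 0.4391 -0.0019  0.0183] yyaw 1.4616 z [ 0.001  0.    -1.   ] w 0.0516 F [ 0.1  0.6 -1.3]
clock: 23.52
eef_pos: [0.443, 0.0251, 0.1565]
tool_rot: [0.178, 3.132, -0.001]
ft_force: [2.4, 0.3, 0.5]
gripper_width: 0.062
gripper_force: 0.0
clock: 24.35
eef_pos: [0.4482, 0.0871, 0.1525]
tool_rot: [1.61, 2.698, 0.0]
ft_force: [0.5, -0.1, -0.2]
gripper_width: 0.05
gripper_force: 0.0
clock: 24.93
eef_pos: [0.4482, 0.0871, 0.1525]
tool_rot: [2.33, 2.107, 0.0]
ft_force: [-0.3, 0.3, 0.6]
gripper_width: 0.0499
gripper_force: 0.0
t 24.93 tcp [0.4482 0.0871 0.1525] yyaw -0.1001 z [ 0.  0. -1.] w 0.0499 F [-0.3  0.3  0.6]
to [0.4843 0.1087 0.06  ] tool d [0.0251 0.0338 0.0925]
```

View pics/m5.png

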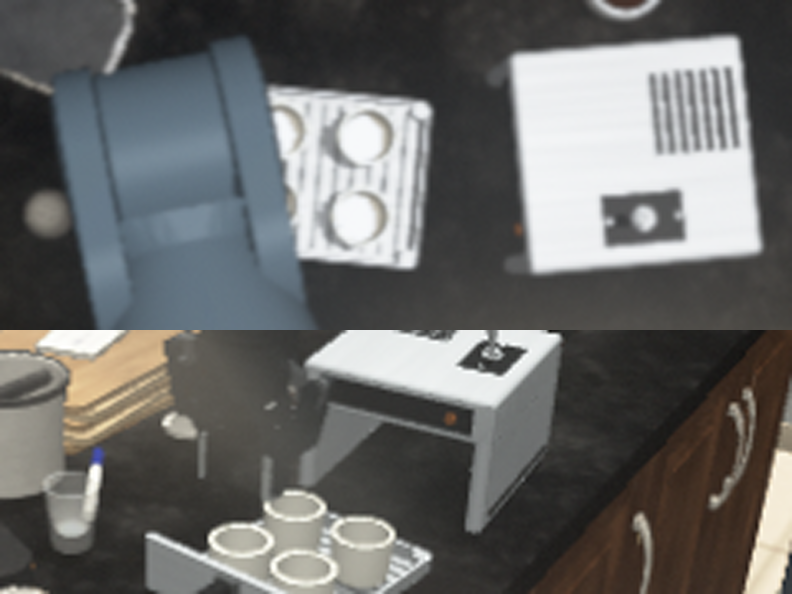

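All four cups stand upright in the tray, and the tray and warmer are where they were. I'll grip the handle.

```bash
echo '[[[0.0126, 0.0165, 0.02], [0, 0, 0], 0.05], [[0.0125, 0.0165, 0.025], [0, 0, 0], 0.05], [[0, 0, 0.03], [0, 0, 0], 0.05], [[0, 0, 0.03], [0, 0, 0], 0.05], [[0, 0, 0.02], [0, 0, 0], 0.05], [[0, 0, 0.0065], [0, 0, 0], 0.05], [[0, 0, 0], [0, 0, 0], 0.05], [[0, 0, 0], [0, 0, 0], 0.05]]' | python3 steer.py; python3 d.py .4835 .1087 .021;  echo '[[[0, 0, 0], [0, 0, 0], 0.025], [[0, 0, 0], [0, 0, 0], 0.025], [[0, 0, 0], [0, 0, 0], 0.008], [[0, 0, 0], [0, 0, 0], 0.008], [[0, 0, 0], [0, 0, 0], 0.008], [[0, 0, 0], [0, 0, 0], 0.008], [[0, 0, 0], [0, 0, 0], 0.008]]' | python3 steer.py;python3 d.py
```

```text
clock: 25.7
eef_pos: [0.484, 0.1088, 0.0217]
tool_rot: [2.332, 2.104, 0.001]
ft_force: [0.4, -0.1, -0.1]
gripper_width: 0.0502
gripper_force: 0.0
t 25.7 tcp [0.484  0.1088 0.0217] yyaw -0.1028 z [ 0.001  0.    -1.   ] w 0.0502 F [ 0.4 -0.1 -0.1]
to [0.4835 0.1087 0.021 ] tool d [-0.0001 -0.0005  0.0007]
clock: 26.28
eef_pos: [0.4844, 0.109, 0.022]
tool_rot: [2.333, 2.103, 0.003]
ft_force: [-0.7, 1.3, 9.0]
gripper_width: 0.0148
gripper_force: 60.1
t 26.28 tcp [0.4844 0.109  0.022 ] yyaw -0.1038 z [ 0.002  0.001 -1.   ] w 0.0148 F [-0.7  1.3  9. ]
```

```bash
echo '[[[-0.0018, -0.0033, -0.0007], [0, 0, -0.0171], 0.008], [[-0.0018, -0.0033, 0], [0, 0, -0.0171], 0.008], [[-0.0018, -0.0033, 0], [0, 0, -0.0171], 0.008], [[-0.0018, -0.0033, 0], [0, 0, -0.0171], 0.008], [[-0.0018, -0.0033, 0], [0, 0, -0.0171], 0.008], [[-0.0018, -0.0033, 0], [0, 0, -0.0171], 0.008], [[-0.0018, -0.0033, 0], [0, 0, -0.0171], 0.008], [[-0.0018, -0.0033, 0], [0, 0, -0.0171], 0.008], [[-0.0018, -0.0033, 0], [0, 0, -0.0171], 0.008], [[-0.0018, -0.0033, 0], [0, 0, -0.0171], 0.008]]' | python3 steer.py; echo '[[[0, 0, 0], [0, 0, 0], 0.008], [[0, 0, 0], [0, 0, 0], 0.008], [[0, 0, 0], [0, 0, 0], 0.008]]' | python3 steer.py; python3 d.py .4509 .0916 .021
python3 - <<'E'
from m import *
t=cam("top");s=cam("scene")
cv2.imwrite("pics/m6.png",cv2.resize(t[0][215:295,310:510,::-1],None,fx=4,fy=4,interpolation=cv2.INTER_CUBIC))
E
```

```text
clock: 27.12
eef_pos: [0.4507, 0.092, 0.0222]
tool_rot: [2.143, 2.297, 0.003]
ft_force: [2.9, 4.7, 4.0]
gripper_width: 0.0152
gripper_force: 59.6
clock: 27.37
eef_pos: [0.4503, 0.0917, 0.0221]
tool_rot: [2.144, 2.296, 0.001]
ft_force: [-0.3, 2.2, 7.4]
gripper_width: 0.0148
gripper_force: 60.1
t 27.37 tcp [0.4503 0.0917 0.0221] yyaw 0.0683 z [ 0.001  0.    -1.   ] w 0.0148 F [-0.3  2.2  7.4]
to [0.4509 0.0916 0.021 ] tool d [-0.0001  0.0006  0.0011]
```

View pics/m6.png

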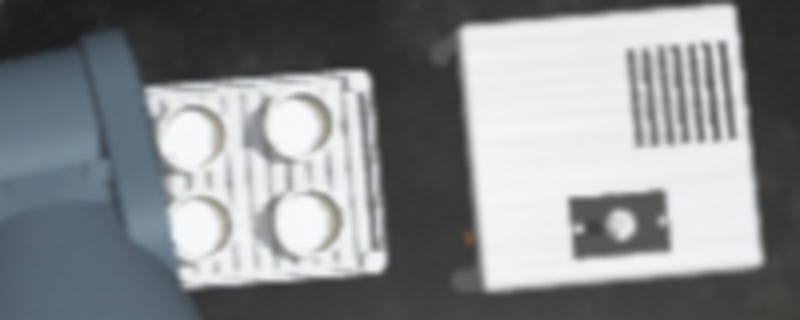

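The crop shows the tray turned square to the warmer. Its rear corners are at (368,70) and (384,272), and all the cups are standing. I'll measure the side edges of both to sub-pixel accuracy.

```bash
cat > al.py <<'E'
from m import *
def edges(c,cols,v0,v1,z,thr=130):
    g=cv2.cvtColor(c[0],cv2.COLOR_RGB2GRAY).astype(float);lo=[];hi=[]
    for u in cols:
        k=g[v0:v1,u]; b=np.where(k>thr)[0]
        i,j=b[0],b[-1]; lo.append((u,v0+i-(k[i]-thr)/(k[i]-k[i-1]))); hi.append((u,v0+j+(k[j]-thr)/(k[j]-k[j+1])))
    out=[]
    for L in(lo,hi):
        P=onz(c,L,z); q=np.polyfit(P[:,1],P[:,0],1); r=P[:,0]-np.polyval(q,P[:,1]); ok=abs(r)<.0015
        q=np.polyfit(P[ok,1],P[ok,0],1); out.append(q); print(" slope",q[0].round(4),"x at y0",np.polyval(q,[-.05,-.2,-.3]).round(4),"n",ok.sum(),"sd",r[ok].std().round(5))
    d=np.cos(np.arctan(np.mean([out[0][0],out[1][0]])))
    print(" width",((np.polyval(out[0],P[:,1].mean())-np.polyval(out[1],P[:,1].mean()))*d).round(4))
    return (out[0]+out[1])/2
E
python3 - <<'E'
from al import *
t=cam("top")
print("tray");a=edges(t,range(357,399),222,296,.016)
print("warmer");b=edges(t,range(434,490),210,300,.13)
for y in(-.05,-.16,-.2,-.3): print(y,"tray",np.polyval(a,y).round(4),"warmer",np.polyval(b,y).round(4))
print("yaw tray",-np.pi/2-np.arctan(a[0]),"warmer",-np.pi/2-np.arctan(b[0]))
E
```

```text
tray
 slope -0.0743 x at y0 [0.5367 0.5478 0.5553] n 42 sd 0.00032
 slope -0.0669 x at y0 [0.3844 0.3945 0.4012] n 42 sd 0.00041
 width 0.1521
warmer
 slope -0.072 x at y0 [0.5541 0.5649 0.5721] n 8 sd 7e-05
 slope -0.076 x at y0 [0.3644 0.3758 0.3834] n 56 sd 0.00025
 width 0.1882
-0.05 tray 0.4606 warmer 0.4592
-0.16 tray 0.4683 warmer 0.4674
-0.2 tray 0.4711 warmer 0.4703
-0.3 tray 0.4782 warmer 0.4777
yaw tray -1.5003208376848651 warmer -1.4969284142812362
```

```bash
python3 - <<'E'
from al import *
t=cam("top")
print("tray");a=edges(t,range(357,399),222,296,.016)
print("warmer");b=edges(t,range(434,490),214,300,.13)
for y in(-.05,-.16,-.2,-.3): print(y,"tray",np.polyval(a,y).round(4),"warmer",np.polyval(b,y).round(4))
print("yaw tray",-np.pi/2-np.arctan(a[0]),"warmer",-np.pi/2-np.arctan(b[0]))
E
python3 d.py
```

```text
tray
 slope -0.0743 x at y0 [0.5367 0.5478 0.5553] n 42 sd 0.00033
 slope -0.0669 x at y0 [0.3844 0.3945 0.4012] n 42 sd 0.00041
 width 0.1521
warmer
 slope -0.0764 x at y0 [0.5524 0.5639 0.5715] n 56 sd 0.00027
 slope -0.0762 x at y0 [0.3643 0.3758 0.3834] n 56 sd 0.00024
 width 0.1876
-0.05 tray 0.4606 warmer 0.4584
-0.16 tray 0.4683 warmer 0.4668
-0.2 tray 0.4712 warmer 0.4698
-0.3 tray 0.4782 warmer 0.4774
yaw tray -1.5002853045703373 warmer -1.494664824143368
t 27.57 tcp [0.4503 0.0917 0.0221] yyaw 0.0682 z [ 0.001  0.    -1.   ] w 0.0148 F [-0.4  2.4  7.5]
```

```bash
echo '[[[-0.002, -0.001, 0], [0, 0, -0.0023], 0.008], [[-0.002, -0.0011, 0], [0, 0, -0.0024], 0.008], [[-0.002, -0.0011, 0], [0, 0, -0.0023], 0.008], [[-0.006, 0, 0], [0, 0, 0], 0.008], [[-0.006, 0, 0], [0, 0, 0], 0.008], [[-0.006, 0, 0], [0, 0, 0], 0.008], [[-0.006, 0, 0], [0, 0, 0], 0.008], [[-0.004, 0, 0], [0, 0, 0], 0.008], [[0, 0, 0], [0, 0, 0], 0.008], [[0, 0, 0], [0, 0, 0], 0.008]]' | python3 steer.py; python3 d.py;  python3 - <<'E'
from al import *
t=cam("top")
print("tray");a=edges(t,range(372,412),222,296,.016)
print("warmer");b=edges(t,range(434,490),214,300,.13)
for y in(-.05,-.16,-.2,-.3): print(y,"tray",np.polyval(a,y).round(4),"warmer",np.polyval(b,y).round(4))
E
```

```text
clock: 28.4
eef_pos: [0.4497, 0.0573, 0.0221]
tool_rot: [2.136, 2.302, 0.001]
ft_force: [1.1, 0.9, 6.4]
gripper_width: 0.015
gripper_force: 60.0
t 28.4 tcp [0.4497 0.0573 0.0221] yyaw 0.0747 z [ 0.001  0.    -1.   ] w 0.015 F [1.1 0.9 6.4]
tray
 slope -0.0742 x at y0 [0.5338 0.5449 0.5524] n 38 sd 0.00053
 slope -0.0689 x at y0 [0.3818 0.3921 0.399 ] n 40 sd 0.00042
 width 0.152
warmer
 slope -0.0763 x at y0 [0.5524 0.5639 0.5715] n 56 sd 0.00027
 slope -0.0762 x at y0 [0.3643 0.3757 0.3833] n 56 sd 0.00024
 width 0.1876
-0.05 tray 0.4578 warmer 0.4584
-0.16 tray 0.4656 warmer 0.4668
-0.2 tray 0.4685 warmer 0.4698
-0.3 tray 0.4757 warmer 0.4774
```

```bash
echo '[[[-0.002, 0.0004, 0], [0, 0, -0.0025], 0.008], [[-0.006, 0, 0], [0, 0, 0], 0.008], [[-0.006, 0, 0], [0, 0, 0], 0.008], [[-0.006, 0, 0], [0, 0, 0], 0.008], [[-0.006, 0, 0], [0, 0, 0], 0.008], [[-0.006, 0, 0], [0, 0, 0], 0.008], [[-0.006, 0, 0], [0, 0, 0], 0.008], [[0, 0, 0], [0, 0, 0], 0.008]]' | python3 steer.py; python3 d.py; echo '[[[-0.006, 0, 0], [0, 0, 0], 0.008], [[-0.006, 0, 0], [0, 0, 0], 0.008], [[-0.006, 0, 0], [0, 0, 0], 0.008], [[-0.006, 0, 0], [0, 0, 0], 0.008], [[-0.006, 0, 0], [0, 0, 0], 0.008], [[0, 0, 0], [0, 0, 0], 0.008]]' | python3 steer.py; python3 d.py
```

```text
clock: 29.12
eef_pos: [0.453, 0.0192, 0.0222]
tool_rot: [2.134, 2.305, 0.002]
ft_force: [1.0, 0.9, 5.2]
gripper_width: 0.0151
gripper_force: 59.9
t 29.12 tcp [0.453  0.0192 0.0222] yyaw 0.0771 z [ 0.001  0.001 -1.   ] w 0.0151 F [1.  0.9 5.2]
clock: 29.62
eef_pos: [0.4552, -0.0107, 0.0221]
tool_rot: [2.134, 2.305, 0.002]
ft_force: [0.6, 0.8, 7.8]
gripper_width: 0.0151
gripper_force: 59.9
t 29.62 tcp [ 0.4552 -0.0107  0.0221] yyaw 0.0772 z [ 0.001  0.001 -1.   ] w 0.0151 F [0.6 0.8 7.8]
```

```bash
echo '[[[-0.008, 0, 0], [0, 0, 0], 0.008], [[-0.008, 0, 0], [0, 0, 0], 0.008], [[-0.008, 0, 0], [0, 0, 0], 0.008], [[-0.008, 0, 0], [0, 0, 0], 0.008], [[-0.008, 0, 0], [0, 0, 0], 0.008], [[-0.008, 0, 0], [0, 0, 0], 0.008], [[0, 0, 0], [0, 0, 0], 0.008]]' | python3 steer.py; python3 d.py; echo '[[[-0.008, 0, 0], [0, 0, 0], 0.008], [[-0.008, 0, 0], [0, 0, 0], 0.008], [[-0.008, 0, 0], [0, 0, 0], 0.008], [[-0.008, 0, 0], [0, 0, 0], 0.008], [[-0.008, 0, 0], [0, 0, 0], 0.008], [[-0.008, 0, 0], [0, 0, 0], 0.008], [[-0.008, 0, 0], [0, 0, 0], 0.008], [[-0.008, 0, 0], [0, 0, 0], 0.008], [[0, 0, 0], [0, 0, 0], 0.008]]' | python3 steer.py; python3 d.py .4649 -.143 .021
```

```text
clock: 30.2
eef_pos: [0.4589, -0.0589, 0.0221]
tool_rot: [2.134, 2.305, 0.001]
ft_force: [1.3, -1.5, 4.8]
gripper_width: 0.0148
gripper_force: 59.7
t 30.2 tcp [ 0.4589 -0.0589  0.0221] yyaw 0.077 z [ 0.001  0.    -1.   ] w 0.0148 F [ 1.3 -1.5  4.8]
clock: 30.95
eef_pos: [0.4637, -0.1226, 0.0221]
tool_rot: [2.134, 2.305, 0.001]
ft_force: [0.3, -2.2, 5.6]
gripper_width: 0.015
gripper_force: 59.8
t 30.95 tcp [ 0.4637 -0.1226  0.0221] yyaw 0.077 z [ 0.001  0.    -1.   ] w 0.015 F [ 0.3 -2.2  5.6]
to [ 0.4649 -0.143   0.021 ] tool d [-0.0204 -0.0004  0.0011]
```

```bash
echo '[[[-0.004, 0, 0], [0, 0, 0], 0.008], [[-0.004, 0, 0], [0, 0, 0], 0.008], [[-0.004, 0, 0], [0, 0, 0], 0.008], [[-0.003, 0, 0], [0, 0, 0], 0.008], [[0, 0, 0], [0, 0, 0], 0.008]]' | python3 steer.py; for i in 1; do python3 d.py; done; echo '[[[-0.002, 0, 0], [0, 0, 0], 0.008], [[-0.001, 0, 0], [0, 0, 0], 0.008], [[0, 0, 0], [0, 0, 0], 0.008]]' | python3 steer.py;echo '[[[-0.001, 0, 0], [0, 0, 0], 0.008], [[-0.001, 0, 0], [0, 0, 0], 0.008], [[0, 0, 0], [0, 0, 0], 0.008]]' | python3 steer.py; python3 d.py
```

```text
clock: 31.37
eef_pos: [0.4647, -0.1367, 0.0221]
tool_rot: [-2.134, -2.306, -0.002]
ft_force: [0.3, 5.5, 9.3]
gripper_width: 0.0153
gripper_force: 60.4
t 31.37 tcp [ 0.4647 -0.1367  0.0221] yyaw 0.0776 z [ 0.001  0.001 -1.   ] w 0.0153 F [0.3 5.5 9.3]
clock: 31.62
eef_pos: [0.4649, -0.1392, 0.0222]
tool_rot: [-2.133, -2.306, -0.003]
ft_force: [-0.2, 7.5, 11.3]
gripper_width: 0.015
gripper_force: 60.7
clock: 31.87
eef_pos: [0.4651, -0.1411, 0.0222]
tool_rot: [-2.133, -2.306, -0.003]
ft_force: [-0.4, 9.8, 11.4]
gripper_width: 0.0152
gripper_force: 60.7
t 31.87 tcp [ 0.4651 -0.1411  0.0222] yyaw 0.0781 z [ 0.001  0.002 -1.   ] w 0.0152 F [-0.4  9.8 11.4]
```

Run:
```python
from m import *
t=cam("top");s=cam("scene")
g=lambda c,b,f:cv2.resize(c[0][b[1]:b[3],b[0]:b[2],::-1],None,fx=f,fy=f,interpolation=cv2.INTER_CUBIC)
cv2.imwrite("pics/m7.png",np.vstack([g(t,(370,215,510,295),4),g(s,(340,190,480,260),4)]))
```

```text
(no output)
```

View pics/m7.png

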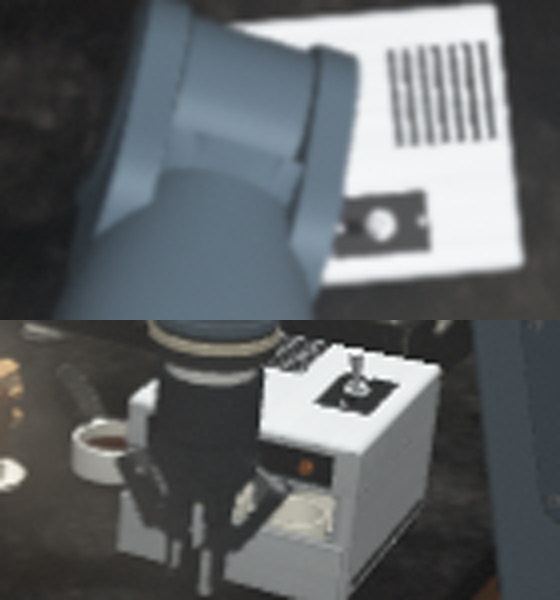

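The arm hides the top view. In the scene view the front panel is close to the housing, with its right end at about (345,570) beside the wall at (350,540). I'll push on in 1 mm steps until it stops.

```bash
echo '[[[-0.001, 0, 0], [0, 0, 0], 0.008], [[-0.001, 0, 0], [0, 0, 0], 0.008], [[0, 0, 0], [0, 0, 0], 0.008]]' | python3 steer.py|sed -n '2p;4p';echo '[[[-0.001, 0, 0], [0, 0, 0], 0.008], [[-0.001, 0, 0], [0, 0, 0], 0.008], [[0, 0, 0], [0, 0, 0], 0.008]]' | python3 steer.py|sed -n '2p;4p'; echo '[[[-0.001, 0, 0], [0, 0, 0], 0.008], [[0, 0, 0], [0, 0, 0], 0.008]]' | python3 steer.py|sed -n '2p;4p'
```

```text
eef_pos: [0.4651, -0.1417, 0.0221]
ft_force: [-1.4, 22.0, 16.2]
eef_pos: [0.465, -0.1418, 0.0221]
ft_force: [-1.9, 38.5, 22.3]
eef_pos: [0.465, -0.1418, 0.0221]
ft_force: [-2.5, 47.0, 25.9]
```

```bash
echo '[[[0.002, 0, 0], [0, 0, 0], 0.008], [[0.002, 0, 0], [0, 0, 0], 0.008], [[0.001, 0, 0], [0, 0, 0], 0.008], [[0, 0, 0], [0, 0, 0], 0.04], [[0, 0, 0], [0, 0, 0], 0.04], [[0, 0, 0], [0, 0, 0], 0.04], [[0, 0, 0], [0, 0, 0], 0.04], [[0, 0, -0.01], [0, 0, 0], 0.04], [[0, 0, -0.03], [0, 0, 0], 0.04], [[0, 0, -0.03], [0, 0, 0], 0.04]]' | python3 steer.py; echo '[[[0, 0, -0.03], [0, 0, 0], 0.02], [[0, 0, -0.035], [0, 0, 0], 0], [[0.03, 0, -0.035], [0, 0, 0], 0], [[0.04, 0, -0.005], [0, 0, 0], 0], [[0.04, 0, 0], [0, 0, 0], 0], [[0.04, 0, 0], [0, 0, 0], 0], [[0, 0, 0], [0, 0, 0], 0], [[0, 0, 0], [0, 0, 0], 0]]' | python3 steer.py; python3 d.py
python3 - <<'E'
from m import *
t=cam("top");s=cam("scene")
g=lambda c,b,f:cv2.resize(c[0][b[1]:b[3],b[0]:b[2],::-1],None,fx=f,fy=f,interpolation=cv2.INTER_CUBIC)
cv2.imwrite("pics/m8.png",np.vstack([g(t,(360,215,510,295),4),g(s,(340,190,490,260),4)]))
E
```

```text
clock: 33.47
eef_pos: [0.4639, -0.1416, 0.0923]
tool_rot: [-2.133, -2.303, 0.002]
ft_force: [1.2, -1.4, 0.1]
gripper_width: 0.0396
gripper_force: 0.0
clock: 34.13
eef_pos: [0.4536, 0.0066, 0.194]
tool_rot: [2.13, 2.309, 0.001]
ft_force: [0.0, -0.7, -0.5]
gripper_width: 0.0001
gripper_force: 0.0
t 34.13 tcp [0.4536 0.0066 0.194 ] yyaw 0.0804 z [ 0.001  0.    -1.   ] w 0.0001 F [ 0.  -0.7 -0.5]
```

View pics/m8.png

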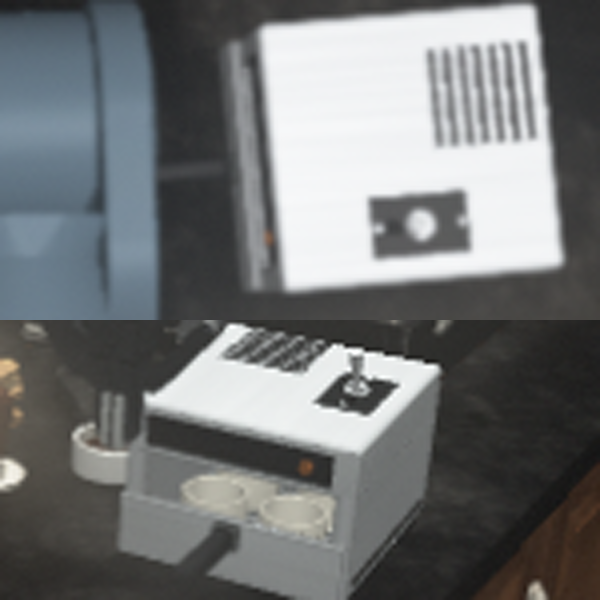

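The tray panel lies square and flush across the warmer's front, with its edge from (225,45) to (250,290). The cups inside are standing. Next is the switch.

```bash
python3 - <<'E'
from m import *
t=cam("top")
P=onz(t,[(415.9,225.9),(422.1,287.1)],.053);W=np.array([.4779,-.3075]);x=np.array([.0761,-.9971]);y=np.array([.9971,.0761])
for p in P: print("panel in warmer frame (expect x -.108)",((p[:2]-W)@x).round(4),((p[:2]-W)@y).round(4))
E
python3 d.py .4195 -.2648 .21 .4195 -.2648 .152 .4225 -.3030 .152
```

```text
panel in warmer frame (expect x -.108) -0.112 0.0884
panel in warmer frame (expect x -.108) -0.1109 -0.0905
t 34.28 tcp [0.4539 0.004  0.1935] yyaw 0.0757 z [ 0. -0. -1.] w 0.0004 F [ 0.6  0.7 -0.2]
to [ 0.4195 -0.2648  0.21  ] tool d [-0.2655 -0.0547 -0.0164]
to [ 0.4195 -0.2648  0.152 ] tool d [ 0.    -0.     0.058]
to [ 0.4225 -0.303   0.152 ] tool d [-0.0383  0.0001  0.    ]
```

```bash
echo '[[[-0.033, -0.0068, -0.004], [0, 0, 0], 0], [[-0.033, -0.0068, -0.004], [0, 0, 0], 0], [[-0.033, -0.0068, -0.004], [0, 0, 0], 0], [[-0.033, -0.0068, -0.004], [0, 0, 0], 0], [[-0.033, -0.0068, 0], [0, 0, 0], 0], [[-0.033, -0.0068, 0], [0, 0, 0], 0], [[-0.033, -0.0068, 0], [0, 0, 0], 0], [[-0.0345, -0.0071, 0], [0, 0, 0], 0], [[0, 0, 0], [0, 0, 0], 0], [[0, 0, 0], [0, 0, 0], 0]]' | python3 steer.py; python3 d.py .4195 -.2648 .152
```

```text
clock: 35.12
eef_pos: [0.4185, -0.2666, 0.2089]
tool_rot: [-2.14, -2.299, 0.0]
ft_force: [0.7, -0.3, 0.1]
gripper_width: -0.0002
gripper_force: 0.0
t 35.12 tcp [ 0.4185 -0.2666  0.2089] yyaw 0.0713 z [-0.001  0.    -1.   ] w -0.0002 F [ 0.7 -0.3  0.1]
to [ 0.4195 -0.2648  0.152 ] tool d [0.0017 0.0012 0.0569]
```

```bash
echo '[[[0.0017, 0.0012, 0.02], [0, 0, 0], 0], [[0, 0, 0.02], [0, 0, 0], 0], [[0, 0, 0.0169], [0, 0, 0], 0], [[0, 0, 0], [0, 0, 0], 0], [[0, 0, 0], [0, 0, 0], 0]]' | python3 steer.py|sed -n '2p;4p'; echo '[[[-0.006, 0, 0], [0, 0, 0], 0], [[-0.006, 0, 0], [0, 0, 0], 0], [[-0.006, 0, 0], [0, 0, 0], 0], [[-0.006, 0, 0], [0, 0, 0], 0], [[-0.005, 0, 0], [0, 0, 0], 0], [[0, 0, 0], [0, 0, 0], 0]]' | python3 steer.py|sed -n '2p;4p';  echo '[[[-0.005, 0, 0], [0, 0, 0], 0], [[-0.004, 0, 0], [0, 0, 0], 0], [[0, 0, 0], [0, 0, 0], 0]]' | python3 steer.py|sed -n '2p;4p'
```

```text
eef_pos: [0.4202, -0.2618, 0.1523]
ft_force: [-0.4, 0.0, 0.2]
eef_pos: [0.4231, -0.2924, 0.1525]
ft_force: [-0.5, 0.6, -0.1]
eef_pos: [0.4236, -0.3009, 0.1523]
ft_force: [0.2, -0.4, -0.3]
```

```bash
echo '[[[-0.003, 0, 0], [0, 0, 0], 0], [[0, 0, 0], [0, 0, 0], 0]]' | python3 steer.py|sed -n '2p;4p'; echo '[[[0.02, 0, 0], [0, 0, 0], 0], [[0.02, 0, 0], [0, 0, 0], 0], [[0, 0, -0.03], [0, 0, 0], 0], [[0, 0, -0.03], [0, 0, 0], 0], [[0.03, 0, 0], [0, 0, 0], 0], [[0.04, 0, 0], [0, 0, 0], 0], [[0.04, 0, 0], [0, 0, 0], 0], [[0.04, 0, 0], [0, 0, 0], 0], [[0.04, 0, 0], [0, 0, 0], 0], [[0.04, 0, 0], [0, 0, 0], 0]]' | python3 steer.py; echo '[[[0.04, 0, 0], [0, 0, 0], 0], [[0.04, 0, 0], [0, 0, 0], 0], [[0, 0, 0], [0, 0, 0], 0], [[0, 0, 0], [0, 0, 0], 0]]' | python3 steer.py;python3 - <<'E'
from m import *
t=cam("top");s=cam("scene")
g=lambda c,b,f:cv2.resize(c[0][b[1]:b[3],b[0]:b[2],::-1],None,fx=f,fy=f,interpolation=cv2.INTER_CUBIC)
cv2.imwrite("pics/m9.png",np.vstack([g(t,(360,215,510,295),4),g(s,(340,190,490,260),4)]))
b=np.array([.4231,-.3117])
for sg in(-1,1): 
    P=np.r_[b+sg*.01335*np.array([.0761,-.9971]),.1694];print(sg,"top crop",((proj(t,P)[0]-[360,215])*4).round(),"scene crop",((proj(s,P)[0]-[340,190])*4+[0,320]).round())
E
```

```text
eef_pos: [0.4238, -0.3035, 0.1523]
ft_force: [0.0, -0.6, 0.7]
clock: 37.28
eef_pos: [0.4025, -0.0323, 0.2125]
tool_rot: [2.135, 2.304, 0.001]
ft_force: [2.0, -0.3, -0.4]
gripper_width: 0.0003
gripper_force: 0.0
clock: 37.62
eef_pos: [0.3968, 0.0478, 0.2125]
tool_rot: [2.129, 2.31, 0.0]
ft_force: [0.2, -0.2, -0.0]
gripper_width: -0.0002
gripper_force: 0.0
-1 top crop [413. 223.] scene crop [357. 348.]
1 top crop [452. 220.] scene crop [368. 338.]
```

View pics/m9.png

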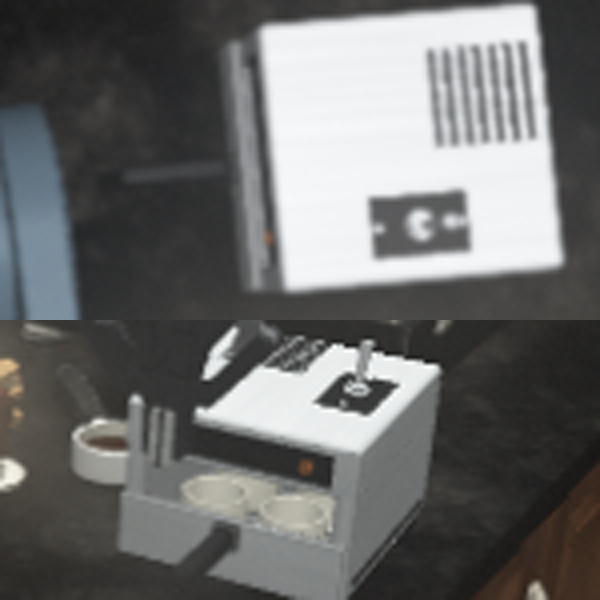

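The bat now leans to the back. Its tip is at (455,220) in the top crop and (368,345) in the scene crop, which matches the "on" prediction. The tray is still home, the cups are standing and the arm is clear.

```bash
python3 -c "
from workcell import env, get_image, observe
print(env.sign_off())"
```

```text
the job is handed in; nothing more can be done
None
```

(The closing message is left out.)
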